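# Set the bar gap of a card creaser with a feeler gauge

### The job

Set the bar gap of the small card creaser on the bench. Slide the blade of the 4 mm gauge, which lies on the creaser's bed, right through under the bar, then turn the adjusting screw on top of the bridge until the bar just drags on the blade: try it by sliding the gauge a few millimetres to and fro, and never clamp the blade hard. Leave the gauge in the gap, lightly nipped, and keep the other things on the bench where they are.

Things in the scene. Friction and masses are not known exactly. Their poses are not given: they have to be found in the camera images.
- creaser: The card creaser, bolted down: grey steel bed (top at z = 20 mm, x from -200 mm, the feed side, to +60 mm, 200 mm wide) under a dark steel bridge (36 mm long in x, 192 mm wide, top at z = 75 mm; posts' inner faces at y = +-74 mm). Origin on the table under the bridge's middle; +x points from the feed side through the gap to the back, z up.
- bar: Steel bar under the bridge: falls 2 mm per rad of screw. Its foot is a sprung shoe (creaser x = -12 to +12 mm, 132 mm wide), underside 8 mm below this origin, but worn up to 2.2 mm either way, so poses do not tell the gap. From touching the blade on, it presses it to the bed with 5 N per mm (10 N per rad). At the start the gap exceeds the blade's thickness by 1.2 to 6.6 mm.
- knob: The adjusting screw's steel thumb lug: an upright bar 46 mm long, 12 mm thick, 40 mm high on a round collar (34 mm wide, 11 mm high). Origin on the screw's vertical axis at the bridge's top (75 mm above the table), lug from 11 to 51 mm above it; x along the lug's length, z up. Clockwise from above lowers the bar. Friction (0.06 Nm) holds it where it is left; 5 rad or more are left clockwise.
- knob_grip (a point): Point to grip the lug across its 12 mm thickness: on the screw's axis 35 mm above the beam (110 mm above the table).
- gauge: Loose 4 mm feeler gauge, 0.09 kg, flat on the bed: wooden grip block 60 x 18 x 34 mm (x, y, z), steel blade 80 x 20 x 4 mm out of its +x end, undersides level. Origin: centre of the block's underside; x along the blade, ending at x = 110 mm. Sliding takes about 0.5 N free; pinched, 0.8 to 1.4 times the shoe's force (friction varies), so it just drags at a pull of 3 to 5.5 N.
- blade_tip (a point): Middle of the free end of the gauge's blade. Past the shoe's rear edge (more than 14 mm beyond the creaser's origin in its +x) the blade is right through the gap; about 20 mm is good.
- hammer: A hammer lying on the bench, bystander.
- tape_roll: A paper tape roll 90 mm wide, lying flat, bystander.
- glue_bottle: An upright glue bottle 130 mm high, bystander.
- twine: An upright twine spool 52 mm wide, 58 mm high, bystander.
- pencil: A thick pencil 160 mm long lying on the bench, bystander.
- card_block: A pad of card 110 x 80 x 12 mm lying on the bench, bystander.
Things that resemble listed ones, but are neither listed nor needed, are in the scene too. There is more than one size of the gauge; the one meant has the size given above.

How it is judged:
On the way, in this order (a step that is already met when the one before it is completed fails the run):
1. the gauge's blade lies right through under the bar (x of blade_tip in the frame of creaser between 0.014 and 0.06 m and height (world z) of blade_tip below 0.026 m), for 0.2 s.
2. the gauge is slid while the bar drags on its blade (2 to 10 N of bar force) (contact force between gauge and bar between 2 and 10 N and linear speed of gauge above 0.003 m/s), for 0.1 s.
At the end, for the whole second after the job is handed in: The blade lies flat right through under the bar (its end 14 to 60 mm past the middle of the bridge), the bar presses on it with 2 to 8 N, and gauge and screw are at rest (all of step 1 and contact force between gauge and bar between 2 and 8 N and linear speed of gauge below 0.01 m/s and angular speed of knob below 0.1 rad/s); the robot touches nothing.
It fails at once if the blade is clamped hard: more than 15 N between bar and gauge (contact force between gauge and bar above 15 N).
It fails at once if a bystander is moved by more than 30 mm (distance of any of hammer, tape_roll, glue_bottle, twine, pencil, card_block from where it was at the start of the episode above 0.03 m).
It also fails if it takes over 72 s, if anything falls off the work surface, if the arm or the gripper's body presses on something with over 40 N, if the wrist force passes 120 N, or if a joint passes its speed limit or range.

### The arm

A 6-joint arm with a two-finger parallel gripper is mounted at the origin on the work surface. World frame = base frame: x ahead of the robot, y to its left, z up, the work surface at z = 0. Lengths are in m, angles in rad, forces in N, time in s.
With the tool pointing down it reaches from about 0.375 to 0.9 m from the base axis. Payload 3.1 kg.
Tool frame: the origin (TCP) lies on the mounting face of the last link; the fingertips stand 173 mm ahead of it and the grasp point (between the pads) lies ahead of it (r.grasp_offset is the z of the grasp point in the tool frame, in m); z points along the fingers, y is the direction in which the jaws open and shut (so a half turn about z gives the same grasp; the last joint's range is limited). The gripper opens to 85 mm and grips with 20 to 120 N. Pads are 22 mm wide; open, the fingers measure 114 mm over their backs; the gripper's body (76 mm by 85 mm) begins 54 mm behind the grasp point. The pads swing forward as they close: fully open they stand 13 mm farther back than shut.
Start: joints at [1.052, 0.527, 1.433, -0, 1.181, -0.178], TCP at [0.209, 0.589, 0.405] pointing down, gripper open.
Joint ranges: [-3.08, 3.08], [-0.75, 2.2], [0.22, 2.44], [-1.43, 4.57], [0, 2.65], [-2.85, 2.85]. Speed limits (rad/s): [2.79, 2.79, 3.14, 3.14, 3.14, 3.14].

### API

Orientations are given as a unit quaternion [x, y, z, w].
In Python, from cell import r gives the robot as it stands.
- The arm moves only by the tool step_arm, never from a script. Its argument "plan" is a list of rows, each an object with "slide": the shift along the tool's x, y, z in mm, a list of three; "turn": the turn about the tool's z in rad; "fingers": the opening, from 0 (shut) to 1 (fully open). In form: [{"slide": [tx, ty, tz], "turn": turn, "fingers": fingers}, ...]. A call has 1 to 8 rows; each row shifts and turns the commanded pose from where the row before left it, along the tool's axes as they then stand; what a row does not reach is not made up. A row lasts 1/12 s, in which the tool goes at most 41.7 mm and 7.16 degrees, less where a joint would pass 70% of its speed; a pose out of reach is approached as far as the arm can. A call with a gripper value outside its range is refused whole. The fingers move at their own pace and stop on an object; "force" is the grip in N (left out, the last holds). Time passes only in rows, so rows that do not move let the fingers close. It gives the time, the measured TCP pose, the force and the opening at its end, in the units of the state.
- r.read_state(): the state, without advancing time (a new reading comes with each control period).
- r.grab_frame(name): name is "scene" or "top" or "wrist"; returns a dict with "color" (420x560x3 uint8, blue, green, red), "fx", "fy", "cx", "cy" (pixels), "distortion" ([k1, k2, p1, p2, k3] as OpenCV has them; the pictures are not rectified), "R" (3x3) and "t" (3): a world point X has camera coordinates R X + t. Camera axes: x right, y down, z forward; pixel columns grow to the right and rows downward; lengths in m; the calibration is good to about 2 mm. A picture is of the moment at which its call begins. There is no depth.
- r.job_done(): hands the job in, once; it reports no verdict.
Trained networks look in the newest picture that a camera, given by its name, has taken for a name from the list of things; names that differ only in an ending like _2 or _b are one class to them, and where a whole thing is asked for, a point or a joint stands for the part that bears it (a point fixed in the world has none). Each returns a list of dicts, best first, with "conf" (0 to 1); they miss things now and then, are a little off and sometimes report something else, mostly with a low value. They report only what shows in the picture. A call takes as long as a camera call. They do not tell look-alikes from the thing itself.
- r.spot_in(camera, thing): "location" ([column, row] as shares, 0 to 1, of the picture: columns of its width, rows of its height, amid what is visible of it).
- r.cut_out(camera, thing): "pixels" (420x560 bool, what is visible of it) and "location" ([column, row] as shares, 0 to 1, of the picture: columns of its width, rows of its height, amid what is visible of it).
The state is a dict: "clock": time; "qpos": joint angles; "qvel": joint speeds; "joint_torque": joint torques, N m; "position": TCP position; "tcp_rot": TCP orientation; "contact_force": force on the tool from outside, world axes, zero at the start; "ft_torque": the same for the moment, N m; "opening": finger opening in m.
Only numpy, scipy, OpenCV 4.12 (cv2) and the standard library are available. Lean on these libraries where they do the work, as an engineer would, in place of code of your own. Each camera call takes 0.05 s, during which the arm holds its last target.

## Working session

There is one attempt and no reset: what is moved stays moved. The work goes in short steps, Python scripts to look and compute and a tool call to move; the robot and the scene stay as the last step left them, time stands still between calls to the robot, and variables do not carry over. Pictures are saved under pics/ and viewed, and the job is handed in when it is done.

Besides the shell and the picture viewer there is one more tool, called after ">>>" as name(argument=value, ...) on one line, values as JSON. step_arm: Moves the arm, as the interface text tells. Its arguments: {"type":"object","properties":{"plan":{"type":"array","items":{"type":"object","properties":{"slide":{"type":"array","items":{"type":"number"}},"turn":{"type":"number"},"fingers":{"type":"number"}}}},"force":{"type":"number"}},"required":["plan"]}

```bash
ls; mkdir -p pics
python3 - <<'E'
from cell import r
import cv2
s=r.read_state(); print(s, r.grasp_offset)
for n in ["scene","top","wrist"]:
    f=r.grab_frame(n); cv2.imwrite(f"pics/{n}0.png",f["color"]); print(n,f["fx"],f["fy"],f["cx"],f["cy"],f["distortion"],f["R"],f["t"])
    for th in ["creaser","bar","knob","knob_grip","gauge","blade_tip","hammer","tape_roll","glue_bottle","twine","pencil","card_block"]:
        print(n,th,[(round(d["conf"],2),round(d["location"][0]*560),round(d["location"][1]*420)) for d in r.spot_in(n,th)])
E
```

```text
pics
{'clock': 0.0, 'qpos': array([ 1.05147444e+00,  5.28462227e-01,  1.43384830e+00, -3.71590848e-06,
        1.18141247e+00, -1.78499354e-01]), 'qvel': array([ 7.69105742e-04,  1.74558439e-03, -5.97370596e-04,  5.35911761e-05,
        1.50428698e-03,  1.19762488e-03]), 'joint_torque': array([ 4.19173521e-04, -4.42363358e+01, -1.78020555e+01, -1.73601888e-04,
        8.57255742e-03, -1.59243916e-05]), 'position': array([0.20872143, 0.5887715 , 0.40375282]), 'tcp_rot': array([ 1.69586879e-01,  9.85514666e-01, -1.00158129e-03, -3.62541430e-04]), 'contact_force': array([-1.21504911,  0.16464786,  0.45001081]), 'ft_torque': array([ 0.06496959, -0.01707658,  0.01502394]), 'opening': 0.08534383575605892} 0.1547
scene 432.740594714787 432.740594714787 280.19049438682225 203.97903730903147 [-0.01817756  0.          0.          0.          0.        ] [[ 0.34986273  0.93680002 -0.00134274]
 [ 0.52545038 -0.19742395 -0.82760237]
 [-0.775563    0.28884168 -0.56131321]] [-0.15886428 -0.24755346  1.47036937]
scene creaser [(0.58, 335, 212)]
scene bar [(0.63, 349, 197)]
scene knob [(0.8, 353, 176
[... 958 characters left out ...]
.89, 371, 172)]
top twine []
top pencil [(0.74, 395, 305)]
top card_block [(0.88, 239, 139), (0.59, 244, 231), (0.4, 376, 172)]
wrist 352.24322809664983 352.24322809664983 272.9580065398809 206.1203196236841 [0.0217001 0.        0.        0.        0.       ] [[ 3.34113171e-01  9.42532867e-01 -4.28043823e-04]
 [ 8.92090374e-01 -3.16085452e-01  3.22900530e-01]
 [ 3.04209064e-01 -1.08267174e-01 -9.46432810e-01]] [-0.62398127 -0.04216721  0.38177585]
wrist creaser []
wrist bar []
wrist knob []
wrist knob_grip []
wrist gauge [(0.83, 9, 311)]
wrist blade_tip [(0.66, 13, 311)]
wrist hammer []
wrist tape_roll []
wrist glue_bottle []
wrist twine [(0.74, 174, 386)]
wrist pencil []
wrist card_block []
```

View pics/scene0.png

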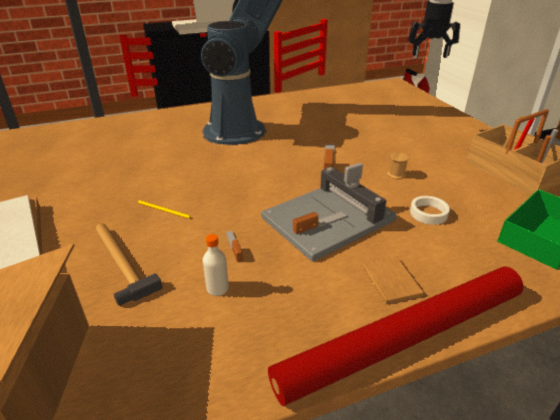

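View pics/top0.png

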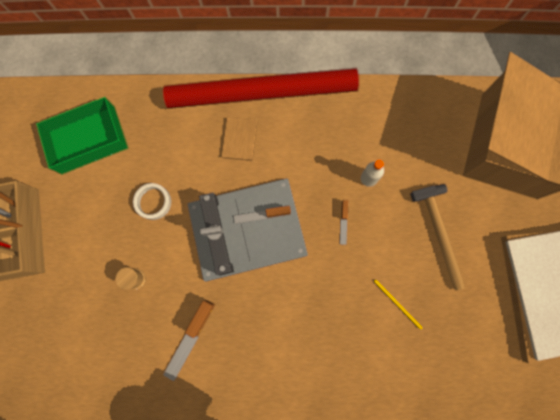

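View pics/wrist0.png

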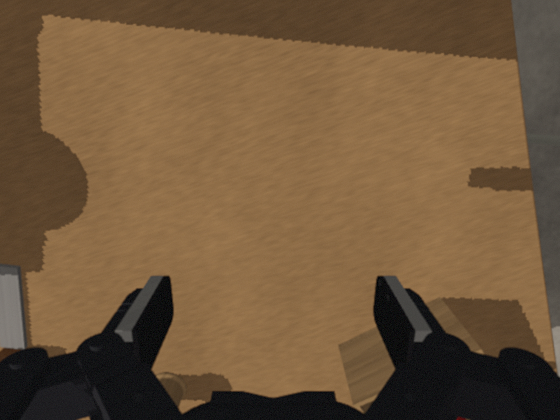

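Run:
```python
import cv2
a=cv2.imread("pics/top0.png")[150:350,130:400]; cv2.imwrite("pics/top0c.png",cv2.resize(a,None,fx=2.9,fy=2.9,interpolation=cv2.INTER_CUBIC))
a=cv2.imread("pics/scene0.png")[130:290,210:430]; cv2.imwrite("pics/scene0c.png",cv2.resize(a,None,fx=3.6,fy=3.6,interpolation=cv2.INTER_CUBIC))
```

```text
(no output)
```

View pics/top0c.png

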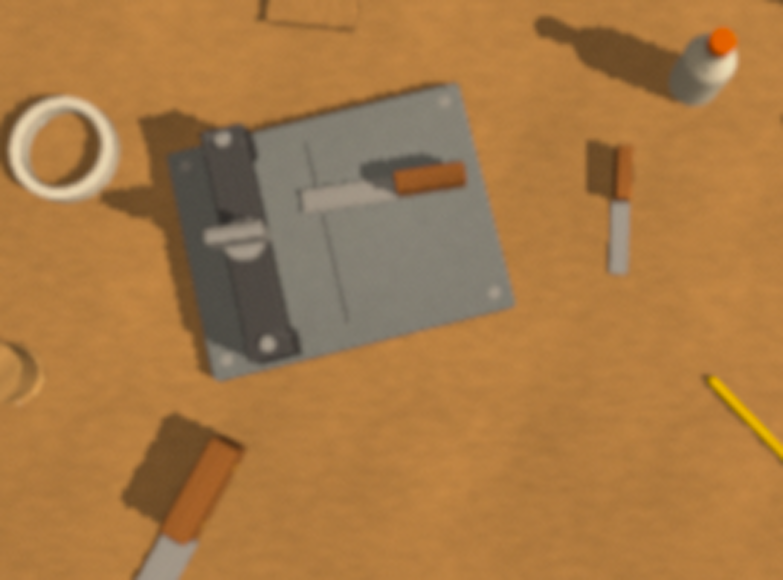

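View pics/scene0c.png

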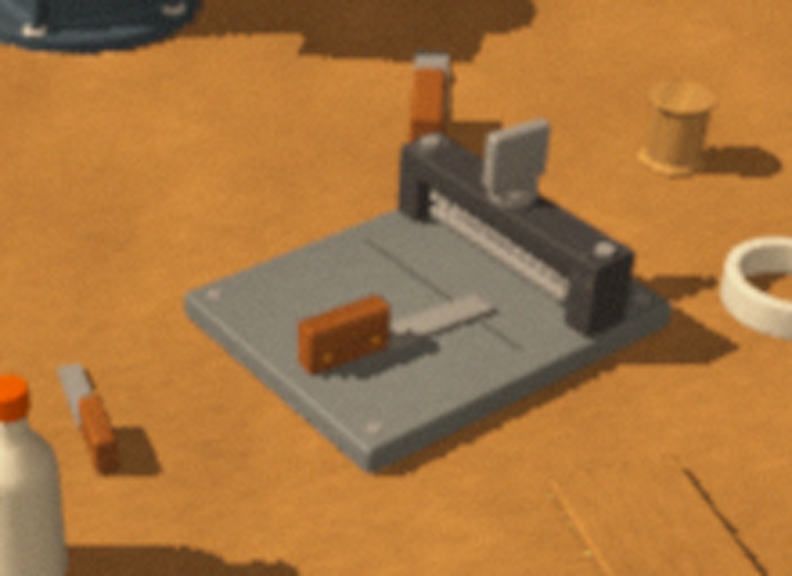

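```bash
cat > h.py <<'E'
import numpy as np, cv2, pickle
from scipy.optimize import least_squares
def K(f): return np.array([[f["fx"],0,f["cx"]],[0,f["fy"],f["cy"]],[0,0,1]])
def proj(f,X):
    X=np.atleast_2d(np.asarray(X,float)); rv=cv2.Rodrigues(np.asarray(f["R"]))[0]
    return cv2.projectPoints(X,rv,np.asarray(f["t"],float),K(f),np.asarray(f["distortion"],float))[0].reshape(-1,2)
def ray(f,px):
    p=cv2.undistortPoints(np.array([[px]],float),K(f),np.asarray(f["distortion"],float)).ravel()
    R=np.asarray(f["R"]);c=-R.T@np.asarray(f["t"]); d=R.T@np.array([p[0],p[1],1.]); return c,d
def onz(f,px,z):
    c,d=ray(f,px); return c+d*(z-c[2])/d[2]
def tri(obs):
    A=[];b=[]
    for f,px in obs:
        c,d=ray(f,px); d=d/np.linalg.norm(d); P=np.eye(3)-np.outer(d,d); A.append(P); b.append(P@c)
    A=np.vstack(A);b=np.hstack(b); X=np.linalg.lstsq(A,b,rcond=None)[0]
    return X,[float(np.linalg.norm(proj(f,X)[0]-px)) for f,px in obs]
def T(p,loc):
    x,y,z,a=p; c,s=np.cos(a),np.sin(a); loc=np.atleast_2d(np.asarray(loc,float))
    return np.c_[x+c*loc[:,0]-s*loc[:,1],y+s*loc[:,0]+c*loc[:,1],z+loc[:,2]]
def fit(obs,p0):
    """obs: list of (frame, [(loc,px)...]) ; fits x,y,z,yaw"""
    def res(p):
        return np.concatenate([(proj(f,T(p,[l for l,_ in o]))-np.array([q for _,q in o])).ravel() for f,o in obs])
    s=least_squares(res,p0,loss='soft_l1',x_scale=[.01,.01,.01,.05]); return s.x,res(s.x).reshape(-1,2)
E
python3 - <<'E'
from h import *
from cell import r
t=r.grab_frame("top"); s=r.grab_frame("scene"); np.set_printoptions(precision=4,suppress=True)
pickle.dump((t,s),open("ts.pkl","wb"))
tc=lambda u,v:(u/2.9+130,v/2.9+150); sc=lambda u,v:(u/3.6+210,v/3.6+130)
# creaser: image-left=+y=+x_c ; creaser y+ = world -x => image down
O=[(t,[((-.2,-.1,.02),tc(457,85)),((-.2,.1,.02),tc(514,303)),((.06,.1,.02),tc(218,378)),((.06,-.1,.02),tc(168,155))])]
print([onz(t,q,.02) for _,q in O[0][1]])
for oo in (O,O+[(s,[((-.2,.1,.02),sc(187,300)),((-.2,-.1,.02),sc(368,458)),((.06,-.1,.02),sc(668,305))])]):
    p,e=fit(oo,[.4,.1,0,1.6]); print(p,e.tolist())
E
```

```text
[array([ 0.696 , -0.0211,  0.02  ]), array([ 0.5088, -0.0709,  0.02  ]), array([0.4434, 0.1745, 0.02  ]), array([0.632 , 0.2269, 0.02  ])]
[ 0.5552  0.1475 -0.0221  1.8307] [[-0.25339176295540256, -0.504257592070843], [-0.08085291362874614, 0.20505962274370404], [-0.2121829569469753, 0.20468456185204786], [0.6491389026453476, 0.03514786695640737]]
[ 0.5525  0.1462 -0.0055  1.8358] [[-0.13907612171482242, -1.500903589585306], [0.778148874540534, 0.3553063805269687], [-0.9709071647136227, 1.3300542287256008], [-0.749069311974182, -0.06071200583392056], [-2.1813480493107704, -0.26704319099502527], [-0.1758458643152494, 0.3667369851236799], [0.6000300520140627, 0.8115472744628391]]
```

```bash
cat >> h.py <<'E'
from scipy.spatial.transform import Rotation as Ro
def tool(st):
    return np.asarray(st["position"]),Ro.from_quat(st["tcp_rot"]).as_matrix()
def rel(st,P,yaw_y=None):
    """mm slide in tool axes to bring grasp point to P; turn (rad) to bring tool y axis along dir yaw_y (mod pi)"""
    from cell import r
    p,R=tool(st); g=p+R@np.array([0,0,r.grasp_offset]); d=R.T@(np.asarray(P)-g)*1000
    out=[d]
    if yaw_y is not None:
        # desired y dir in tool xy
        v=R.T@np.array([np.cos(yaw_y),np.sin(yaw_y),0]); a=np.arctan2(-v[0],v[1]); a=(a+np.pi/2)%np.pi-np.pi/2; out.append(a)
    return g,out
E
python3 - <<'E'
from h import *
from cell import r
np.set_printoptions(precision=4,suppress=True)
w=r.grab_frame("wrist"); st=r.read_state(); p,R=tool(st)
c=-w["R"].T@w["t"]; print("R tool",R,"cam in tool",R.T@(c-p)); print("cam axes in tool",R.T@w["R"].T)
print(st["clock"])
t,s=pickle.load(open("ts.pkl","rb"))
tc=lambda u,v:(u/2.9+130,v/2.9+150); sc=lambda u,v:(u/3.6+210,v/3.6+130)
# gauge: block top corners, blade tip
print("tip",tri([(t,tc(302,200)),(s,sc(483,300))]), "block rear top",onz(t,tc(465,173),.054),"front",onz(t,tc(396,182),.054))
print("knob top",tri([(t,tc(236,232)),(s,sc(520,135))]))
print("top mask ends knob",onz(t,tc(204,237),.126),onz(t,tc(268,228),.126))
E
```

```text
R tool [[-0.9425  0.3342  0.    ]
 [ 0.3342  0.9425  0.    ]
 [ 0.      0.     -1.    ]] cam in tool [ 0.0834 -0.0008  0.03  ]
cam axes in tool [[ 0.0001 -0.9464 -0.3229]
 [ 1.      0.0002 -0.0004]
 [ 0.0004 -0.3229  0.9464]]
2.1
tip (array([0.5936, 0.1095, 0.0246]), [0.26966838225063444, 0.2801840799614357]) block rear top [ 0.6124 -0.0291  0.054 ] front [0.6043 0.0275 0.054 ]
knob top (array([0.5536, 0.1466, 0.1204]), [1.1096392333140812, 1.051572160434399])
top mask ends knob [0.5477 0.1674 0.126 ] [0.5552 0.1189 0.126 ]
```

>>> step_arm(plan=[{"slide": [-32, -22, 0], "turn": 0, "fingers": 1}, {"slide": [-32, -22, 0], "turn": 0, "fingers": 1}, {"slide": [-32, -22, 0], "turn": 0, "fingers": 1}, {"slide": [-32, -22, 0], "turn": 0, "fingers": 1}, {"slide": [-32, -22, 0], "turn": 0, "fingers": 1}, {"slide": [-32, -22, 0], "turn": 0, "fingers": 1}, {"slide": [-32, -22, 0], "turn": 0, "fingers": 1}, {"slide": [-32, -22, 0], "turn": 0, "fingers": 1}])

```text
clock: 2.77
position: [0.3921, 0.336, 0.405]
tcp_rot: [0.169, 0.986, 0.0, 0.0]
contact_force: [0.1, -0.0, 0.0]
opening: 0.0855
```

>>> step_arm(plan=[{"slide": [-32, -22, 0], "turn": 0, "fingers": 1}, {"slide": [-32, -22, 0], "turn": 0, "fingers": 1}, {"slide": [-32, -22, 0], "turn": 0, "fingers": 1}, {"slide": [-32, -22, 0], "turn": 0, "fingers": 1}, {"slide": [-32, -22, 0], "turn": 0, "fingers": 1}, {"slide": [-32, -22, 0], "turn": 0, "fingers": 1}, {"slide": [-32, -22, 0], "turn": 0, "fingers": 1}, {"slide": [0, 0, 0], "turn": 0.12, "fingers": 1}])

```text
clock: 3.43
position: [0.5555, 0.1121, 0.4052]
tcp_rot: [0.232, 0.973, -0.001, 0.003]
contact_force: [0.3, 0.0, -0.1]
opening: 0.0853
```

>>> step_arm(plan=[{"slide": [0, 0, 0], "turn": 0.122, "fingers": 1}, {"slide": [0, 0, 0], "turn": 0.122, "fingers": 1}, {"slide": [0, 0, 0], "turn": 0.122, "fingers": 1}, {"slide": [0, 0, 0], "turn": 0.122, "fingers": 1}, {"slide": [0, 0, 0], "turn": 0.122, "fingers": 1}, {"slide": [0, 0, 0], "turn": 0.122, "fingers": 1}, {"slide": [0, 0, 0], "turn": 0.122, "fingers": 1}, {"slide": [0, 0, 0], "turn": 0.122, "fingers": 1}])

```text
clock: 4.1
position: [0.551, 0.1176, 0.4048]
tcp_rot: [0.66, 0.751, 0.0, 0.0]
contact_force: [-0.2, 0.6, -0.9]
opening: 0.0854
```

Run:
```python
from h import *
from cell import r
w=r.grab_frame("wrist"); st=r.read_state(); pickle.dump((w,st),open("w1.pkl","wb")); cv2.imwrite("pics/w1.png",w["color"]); print(st["qpos"])
cv2.imwrite("pics/w1b.png",cv2.resize(w["color"],(800,600),interpolation=cv2.INTER_CUBIC))
```

```text
[ 1.19152722e-02  4.44396590e-01  1.58925569e+00  3.95079759e-05
  1.10776069e+00 -1.12245581e-01]
```

View pics/w1b.png

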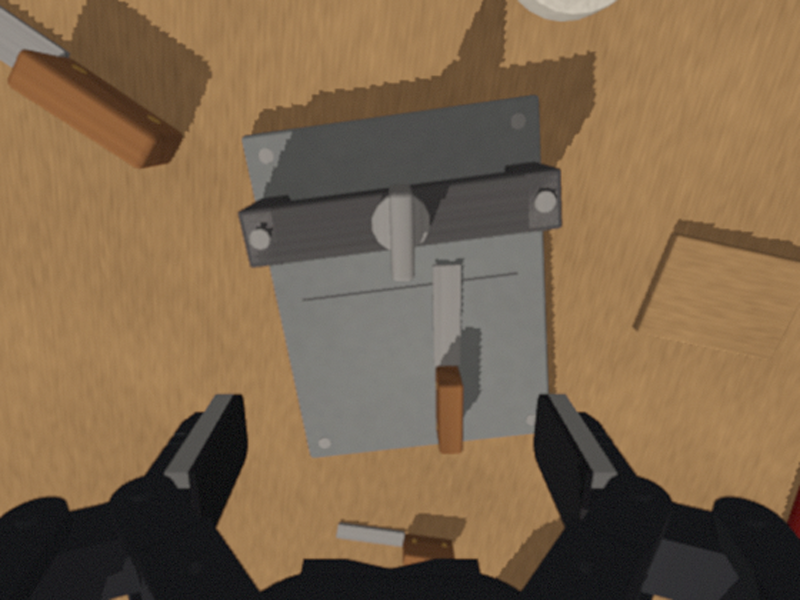

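Run:
```python
from h import *
w,st=pickle.load(open("w1.pkl","rb")); im=w["color"]
a=cv2.resize(im[170:325,210:390],None,fx=4,fy=4,interpolation=cv2.INTER_CUBIC); cv2.imwrite("pics/w1c.png",a)
a=cv2.resize(im[60:215,160:400],None,fx=3.3,fy=3.3,interpolation=cv2.INTER_CUBIC); cv2.imwrite("pics/w1d.png",a)
```

```text
(no output)
```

View pics/w1c.png

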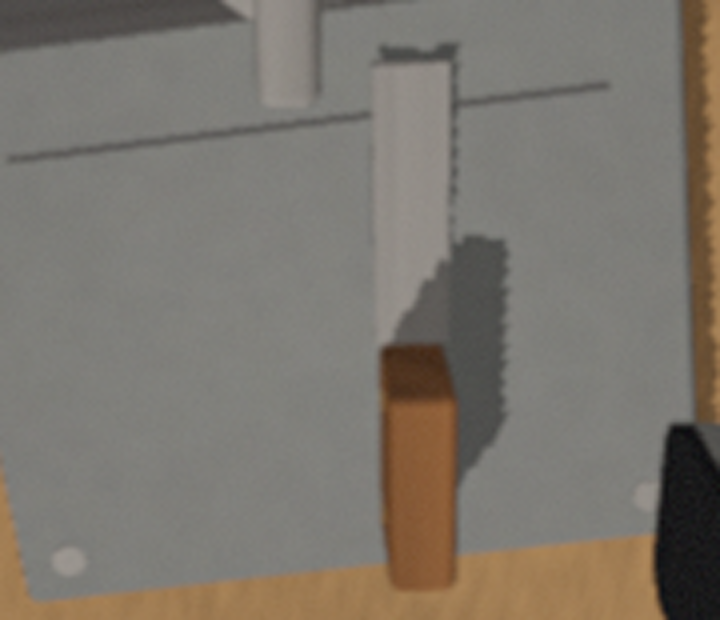

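View pics/w1d.png

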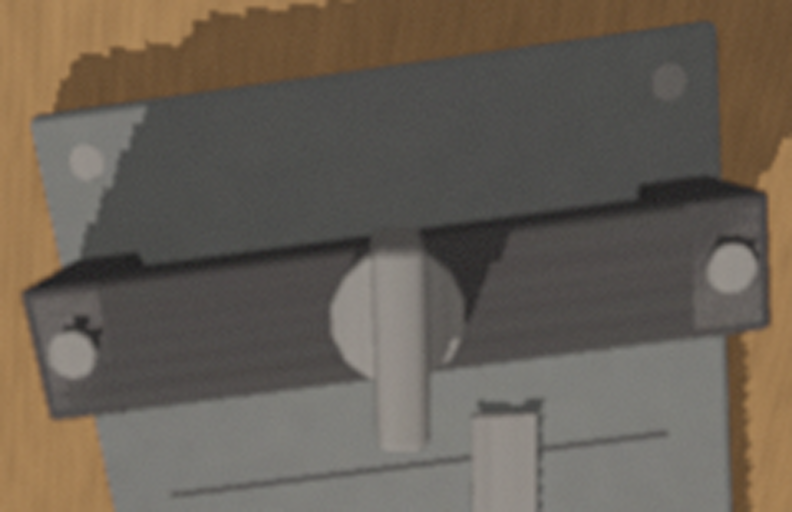

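Run:
```python
from h import *
np.set_printoptions(precision=4,suppress=True)
w,st=pickle.load(open("w1.pkl","rb")); t,s=pickle.load(open("ts.pkl","rb"))
c=lambda u,v:(210+u/4,170+v/4); d=lambda u,v:(160+u/3.3,60+v/3.3)
tc=lambda u,v:(u/2.9+130,v/2.9+150); sc=lambda u,v:(u/3.6+210,v/3.6+130)
# creaser by wrist
# left in wrist image = creaser +y (world -x)
O=[(w,[((-.2,.1,.02),c(30,601)),((.06,.1,.02),d(35,118)),((.06,-.1,.02),d(713,24))])]
T0=[(t,[((-.2,-.1,.02),tc(457,85)),((-.2,.1,.02),tc(514,303)),((.06,.1,.02),tc(218,378)),((.06,-.1,.02),tc(168,155))])]
S0=[(s,[((-.2,.1,.02),sc(187,300)),((-.2,-.1,.02),sc(368,458)),((.06,-.1,.02),sc(668,305))])]
for o in (O,O+T0,O+T0+S0):
    p,e=fit(o,[.55,.146,0,1.83]); print("creaser",p,np.abs(e).max())
cr=p
print("sizes bed",[onz(w,q,.02) for _,q in O[0][1]])
tip=[onz(w,c(374,62),.024),onz(w,c(450,60),.024)]; print("tip",tip,np.mean(tip,0),"w",np.linalg.norm(tip[0]-tip[1]))
bl=[onz(w,c(*q),.054) for q in [(388,400),(455,400),(391,588),(455,586)]]; print("block",bl, np.mean(bl,0))
print("block w,l",np.linalg.norm(bl[0]-bl[1]),np.linalg.norm(bl[0]-bl[2]))
b=np.mean(bl,0)[:2]; ti=np.mean(tip,0)[:2]; v=ti-b; print("gauge len",np.linalg.norm(v),"yaw",np.degrees(np.arctan2(v[1],v[0])))
print("tri tip",tri([(w,np.mean([c(374,62),c(450,60)],0)),(t,tc(302,200)),(s,sc(483,300))]))
# block front top mid; rear
print("tri block rear-top mid",tri([(w,c(423,587)),(t,tc(465,173))]))
# knob
f=[onz(w,d(378,448),.126),onz(w,d(426,448),.126)]; print("lug front",f,np.mean(f,0),np.linalg.norm(f[0]-f[1]))
print("tri lug front", tri([(w,d(402,448)),(t,tc(268,228))]))
# screws heads top of bridge
print("screws",onz(w,d(72,355),.077),onz(w,d(732,268),.077))
# in creaser frame
def incr(P):
    a=cr[3]; D=np.asarray(P)[:2]-cr[:2]; return np.array([[np.cos(a),np.sin(a)],[-np.sin(a),np.cos(a)]])@D
print("tip in cr",incr(ti),"block",incr(b),"lugfront",incr(np.mean(f,0)))
```

```text
creaser [ 0.5537  0.1442 -0.0048  1.8277] 0.8269639140929428
creaser [ 0.5536  0.1444 -0.0053  1.8287] 1.4832684447351028
creaser [ 0.5535  0.1446 -0.0045  1.8308] 2.7312095029668058
sizes bed [array([ 0.5081, -0.072 ,  0.02  ]), array([0.4438, 0.1775, 0.02  ]), array([0.6333, 0.2273, 0.02  ])]
tip [array([0.5835, 0.1068, 0.024 ]), array([0.6029, 0.1099, 0.024 ])] [0.5932 0.1083 0.024 ] w 0.019565673293642828
block [array([0.5973, 0.0265, 0.054 ]), array([0.6143, 0.0287, 0.054 ]), array([ 0.6071, -0.0295,  0.054 ]), array([ 0.624 , -0.0267,  0.054 ])] [ 0.6107 -0.0002  0.054 ]
block w,l 0.0171522099633 0.056886560607960185
gauge len 0.1099701975561929 yaw 99.13884741203863
tri tip (array([0.5934, 0.1092, 0.0249]), [0.6565622373403177, 0.14320437727967325, 0.427978417038717])
tri block rear-top mid (array([ 0.6143, -0.029 ,  0.0526]), [1.4876993033801695, 0.6627820738156232])
lug front [array([0.5509, 0.1233, 0.126 ]), array([0.5615, 0.1246, 0.126 ])] [0.5562 0.124  0.126 ] 0.010746291570050378
tri lug front (array([0.5567, 0.1208, 0.1154]), [0.1923203641468361, 0.0668214474778676])
screws [0.4707 0.1232 0.077 ] [0.636  0.1672 0.077 ]
tip in cr [-0.0453 -0.029 ] block [-0.1547 -0.018 ] lugfront [-0.0207  0.0027]
```

Run:
```python
from h import *
from cell import r
st=r.read_state(); print(rel(st,[.6095,.000,.044],np.radians(9.0)))
```

```text
(array([0.55101643, 0.11758353, 0.25009705]), [array([-123.92341557,   43.43613559,  206.103119  ]), np.float64(-0.032936422043010394)])
```

>>> step_arm(plan=[{"slide": [0, 0, 0], "turn": -0.033, "fingers": 1}, {"slide": [-31, 10, 10], "turn": 0, "fingers": 1}, {"slide": [-31, 10, 25], "turn": 0, "fingers": 1}, {"slide": [-31, 10, 25], "turn": 0, "fingers": 1}, {"slide": [-32, 9, 25], "turn": 0, "fingers": 1}, {"slide": [0, 0, 30], "turn": 0, "fingers": 1}, {"slide": [0, 0, 25], "turn": 0, "fingers": 1}, {"slide": [0, 0, 0], "turn": 0, "fingers": 1}])

```text
clock: 4.82
position: [0.6084, 0.0001, 0.2595]
tcp_rot: [0.645, 0.764, -0.003, -0.005]
contact_force: [-0.7, 1.1, 0.0]
opening: 0.0854
```

Run:
```python
from h import *
from cell import r
w=r.grab_frame("wrist"); st=r.read_state(); pickle.dump((w,st),open("w2.pkl","wb"))
cv2.imwrite("pics/w2.png",cv2.resize(w["color"],(800,600),interpolation=cv2.INTER_CUBIC))
print(st["clock"],rel(st,[.6095,.000,.044],np.radians(9.0)))
```

```text
4.8667 (array([0.60807439, 0.00077143, 0.10734524]), [array([-1.1515391 ,  1.68839023, 63.33301376]), np.float64(0.010911640593154415)])
```

View pics/w2.png

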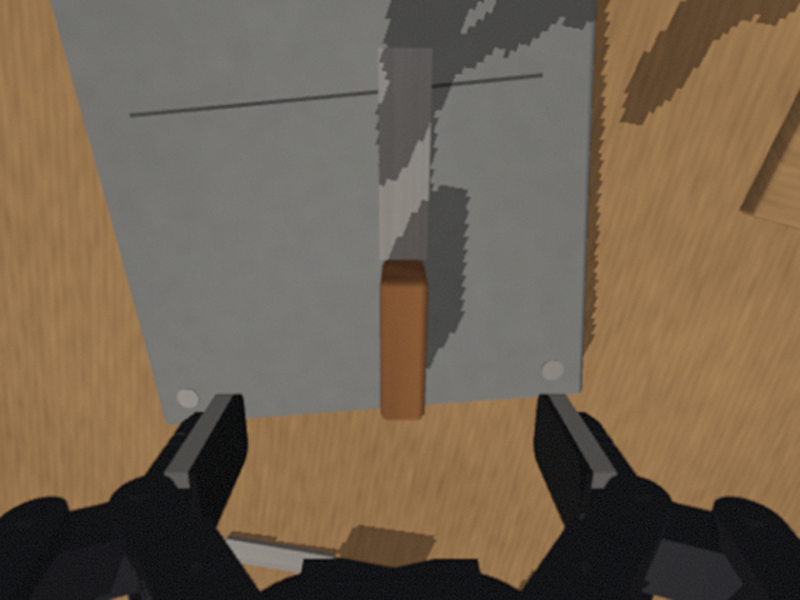

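Run:
```python
from h import *
np.set_printoptions(precision=4,suppress=True)
w1,_=pickle.load(open("w1.pkl","rb")); w2,_=pickle.load(open("w2.pkl","rb"))
c=lambda u,v:(210+u/4,170+v/4); e=lambda u,v:(u*.7,v*.7)
for a,b in (((374,62),(379,47)),((450,60),(432,47)),((388,400),(381,284)),((455,400),(427,284)),((391,588),(382,418)),((455,586),(424,418))):
    print(tri([(w1,c(*a)),(w2,e(*b))]), onz(w2,e(*b),.024 if a[1]<100 else .054))
```

```text
(array([0.5833, 0.1069, 0.0246]), [0.16149178191282704, 0.31695338437736303]) [0.5831 0.1069 0.024 ]
(array([0.6025, 0.1101, 0.025 ]), [0.17596107090228985, 0.34622687156641796]) [0.6024 0.1101 0.024 ]
(array([0.5979, 0.0253, 0.0515]), [0.13043684411430578, 0.253866722915514]) [0.5979 0.0261 0.054 ]
(array([0.6143, 0.0291, 0.0546]), [0.13544747813550032, 0.265805154776933]) [0.6145 0.029  0.054 ]
(array([ 0.6075, -0.0307,  0.0521]), [0.09613761790986868, 0.17932386907602316]) [ 0.6074 -0.0295  0.054 ]
(array([ 0.6239, -0.0261,  0.0547]), [0.03824374598692118, 0.07185777153069364]) [ 0.624  -0.0265  0.054 ]
```

>>> step_arm(plan=[{"slide": [-1, 2.5, 20], "turn": 0.0, "fingers": 1}, {"slide": [0, 0, 20], "turn": 0, "fingers": 1}, {"slide": [0, 0, 20], "turn": 0, "fingers": 1}, {"slide": [0, 0, 3], "turn": 0, "fingers": 1}, {"slide": [0, 0, 0], "turn": 0, "fingers": 1}], force=30)

```text
clock: 5.28
position: [0.613, 0.0007, 0.2023]
tcp_rot: [0.645, 0.764, -0.0, -0.0]
contact_force: [-0.5, 1.1, -0.5]
opening: 0.0852
```

Run:
```python
from h import *
from cell import r
st=r.read_state(); print(st["clock"],rel(st,[.6105,.000,.044],np.radians(9.0)),st["contact_force"])
```

```text
5.2833 (array([0.61294123, 0.00070239, 0.04759582]), [array([-0.2829083 , -2.52401151,  3.59613514]), np.float64(0.011531718531583302)]) [-0.51762713  1.0873409  -0.47683548]
```

>>> step_arm(plan=[{"slide": [0, -2.3, 2.5], "turn": 0.011, "fingers": 1}, {"slide": [0, 0, 0], "turn": 0, "fingers": 0.3}, {"slide": [0, 0, 0], "turn": 0, "fingers": 0.1}, {"slide": [0, 0, 0], "turn": 0, "fingers": 0.1}, {"slide": [0, 0, 0], "turn": 0, "fingers": 0.1}, {"slide": [0, 0, 0], "turn": 0, "fingers": 0.1}])

```text
clock: 5.78
position: [0.6107, -0.0002, 0.1997]
tcp_rot: [0.65, 0.76, 0.0, 0.0]
contact_force: [-1.2, -0.6, -0.7]
opening: 0.0255
```

Run:
```python
from h import *
from cell import r
w=r.grab_frame("wrist"); cv2.imwrite("pics/w3.png",w["color"]);st=r.read_state(); print(st["clock"],rel(st,[.6105,.000,.044],np.radians(9.0)),st["contact_force"],st["opening"])
```

```text
5.8333 (array([ 6.10731924e-01, -1.93809781e-04,  4.48666774e-02]), [array([ 0.22769147, -0.19934184,  0.86654492]), np.float64(-0.0009640916874609218)]) [-1.90106111 -1.20753185 13.07536302] 0.017641699389725807
```

View pics/w3.png

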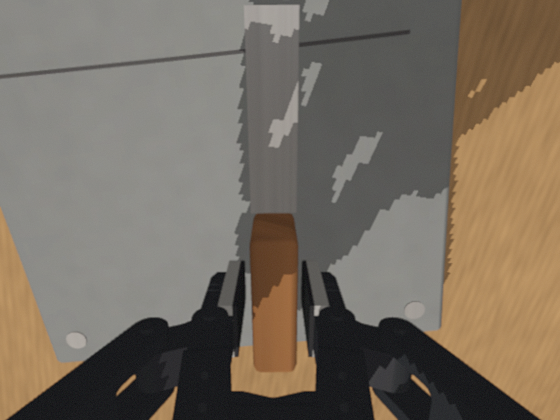

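>>> step_arm(plan=[{"slide": [0, 0, -0.5], "turn": 0, "fingers": 0.1}, {"slide": [0, 0, 0], "turn": 0, "fingers": 0.1}, {"slide": [0, 0, 0], "turn": 0, "fingers": 0.1}])

```text
clock: 6.08
position: [0.6105, -0.0002, 0.1997]
tcp_rot: [0.65, 0.76, -0.0, -0.0]
contact_force: [-0.2, -0.0, 1.0]
opening: 0.0175
```

>>> step_arm(plan=[{"slide": [8, -0.8, 0], "turn": 0, "fingers": 0.1}, {"slide": [8, -0.8, 0], "turn": 0, "fingers": 0.1}, {"slide": [8, -0.8, 0], "turn": 0, "fingers": 0.1}, {"slide": [8, -0.8, 0], "turn": 0, "fingers": 0.1}, {"slide": [8, -0.8, 0], "turn": 0, "fingers": 0.1}, {"slide": [8, -0.8, 0], "turn": 0, "fingers": 0.1}, {"slide": [8, -0.8, 0], "turn": 0, "fingers": 0.1}, {"slide": [0, 0, 0], "turn": 0, "fingers": 0.1}])

```text
clock: 6.75
position: [0.5956, 0.0562, 0.1997]
tcp_rot: [0.649, 0.761, -0.0, -0.001]
contact_force: [-0.2, -0.5, -0.4]
opening: 0.0176
```

>>> step_arm(plan=[{"slide": [6, -0.6, 0], "turn": 0, "fingers": 0.1}, {"slide": [5, -0.5, 0], "turn": 0, "fingers": 0.1}, {"slide": [0, 0, 0], "turn": 0, "fingers": 0.1}, {"slide": [0, 0, 0], "turn": 0, "fingers": 0.1}])

```text
clock: 7.08
position: [0.5934, 0.0653, 0.1997]
tcp_rot: [0.65, 0.76, -0.0, -0.0]
contact_force: [-0.0, -0.5, -1.3]
opening: 0.0177
```

Run:
```python
from h import *
from cell import r
for n in ("wrist","top"):
    w=r.grab_frame(n); cv2.imwrite(f"pics/{n}4.png",w["color"]); pickle.dump(w,open(n+"4.pkl","wb"))
st=r.read_state(); g,_=rel(st,[0,0,0]); print(st["clock"],g,st["contact_force"],st["opening"],st["qpos"])
a=1.83;D=g[:2]-[.5537,.1446];print("grip in cr",np.array([[np.cos(a),np.sin(a)],[-np.sin(a),np.cos(a)]])@D)
```

```text
7.1833 [0.59354862 0.06484361 0.04498136] [-0.71858689 -0.11783514 -1.27797662] 0.017476365935032386 [-7.81693989e-02  7.79718512e-01  1.63975773e+00 -2.33741587e-05
  7.22188924e-01 -2.33961887e-01]
grip in cr [-0.08730571 -0.01807502]
```

View pics/wrist4.png

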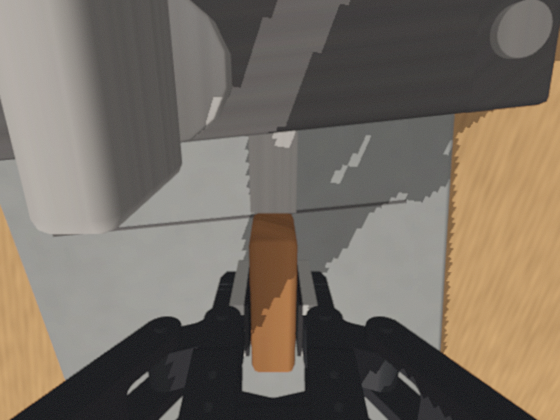

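>>> step_arm(plan=[{"slide": [3, -0.3, 0], "turn": 0, "fingers": 0.1}, {"slide": [0, 0, 0], "turn": 0, "fingers": 0.1}, {"slide": [0, 0, 0], "turn": 0, "fingers": 0.4}, {"slide": [0, 0, 0], "turn": 0, "fingers": 0.7}, {"slide": [0, 0, -20], "turn": 0, "fingers": 0.7}, {"slide": [0, 0, -35], "turn": 0, "fingers": 0.7}, {"slide": [0, 0, -40], "turn": 0, "fingers": 0.7}, {"slide": [0, 0, -35], "turn": 0, "fingers": 0.7}])

```text
clock: 7.85
position: [0.5927, 0.0678, 0.3313]
tcp_rot: [0.65, 0.76, -0.0, -0.0]
contact_force: [1.0, -0.2, -0.4]
opening: 0.0599
```

Run:
```python
from h import *
from cell import r
w=r.grab_frame("wrist"); cv2.imwrite(f"pics/w5.png",cv2.resize(w["color"],(800,600),interpolation=cv2.INTER_CUBIC)); st=r.read_state(); pickle.dump((w,st),open("w5.pkl","wb"))
print(st["clock"],rel(st,[.5537,.1446,.175],np.radians(8)))
```

```text
7.9 (array([0.59709671, 0.06773421, 0.18401893]), [array([ 82.70768128, -31.02799904,   8.34670216]), np.float64(0.016540091976392723)])
```

View pics/w5.png

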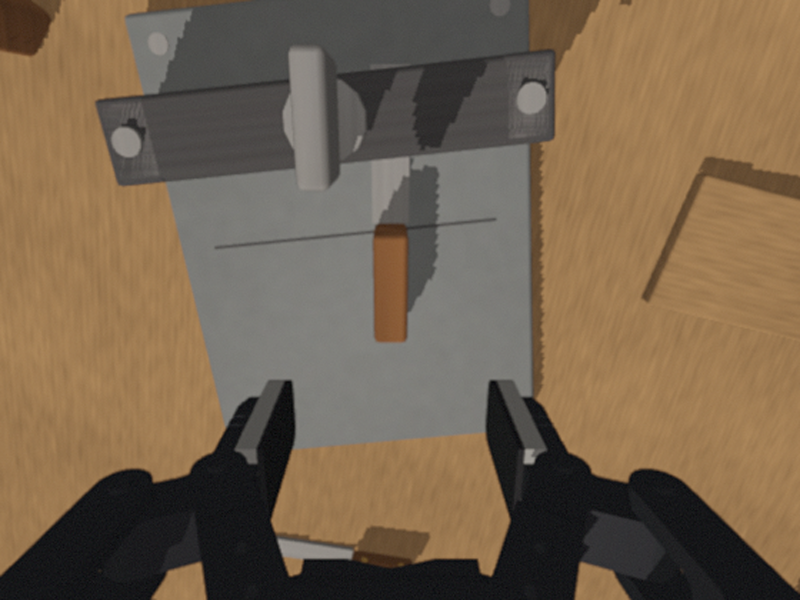

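Run:
```python
from h import *
from cell import r
np.set_printoptions(precision=4,suppress=True)
w,st=pickle.load(open("w5.pkl","rb")); im=w["color"]
a=cv2.resize(im[20:150,180:310],None,fx=4.6,fy=4.6,interpolation=cv2.INTER_CUBIC); cv2.imwrite("pics/w5c.png",a)
q=[onz(w,(u*.7,v*.7),.126) for u,v in ((291,47),(322,47),(300,187),(330,187))]
print(q); re=(q[0]+q[1])/2; fr=(q[2]+q[3])/2; v=re-fr; print("len",np.linalg.norm(v),"yaw",np.degrees(np.arctan2(v[1],v[0])),"mid",(re+fr)/2)
t=(onz(w,(372*.7,66*.7),.024)+onz(w,(408*.7,66*.7),.024))/2; 
A=1.83;D=t[:2]-[.5537,.1446];print("tip in cr",np.array([[np.cos(A),np.sin(A)],[-np.sin(A),np.cos(A)]])@D)
```

```text
[array([0.5452, 0.1663, 0.126 ]), array([0.5547, 0.1679, 0.126 ]), array([0.5521, 0.1238, 0.126 ]), array([0.5622, 0.1254, 0.126 ])]
len 0.04310413728547665 yaw 99.58790640502214 mid [0.5535 0.1458 0.126 ]
tip in cr [ 0.0244 -0.0286]
```

View pics/w5c.png

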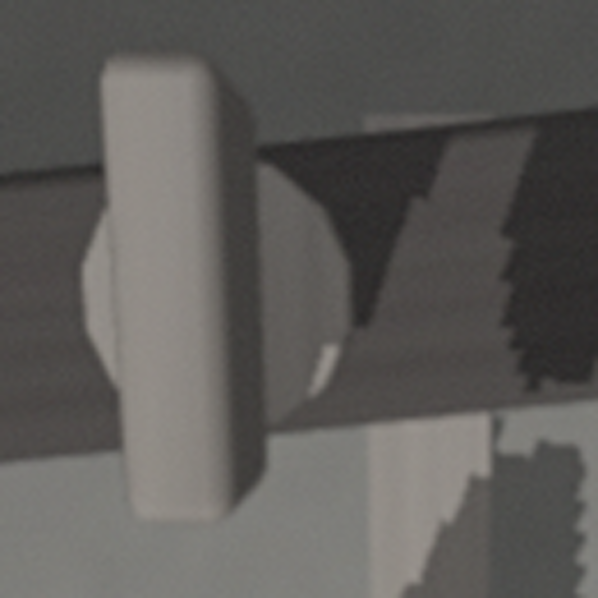

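>>> step_arm(plan=[{"slide": [30, -9, 0], "turn": 0, "fingers": 0.7}, {"slide": [30, -9, 0], "turn": 0, "fingers": 0.7}, {"slide": [23, -9, 0], "turn": 0, "fingers": 0.7}, {"slide": [0, 0, 10], "turn": 0, "fingers": 0.7}, {"slide": [0, 0, 0], "turn": 0, "fingers": 0.7}, {"slide": [0, 0, 0], "turn": 0, "fingers": 0.7}])

```text
clock: 8.4
position: [0.5533, 0.1455, 0.3191]
tcp_rot: [0.65, 0.76, -0.0, -0.0]
contact_force: [0.6, 0.1, -0.2]
opening: 0.0596
```

```bash
cat > k.py <<'E'
from h import *
from cell import r
import sys
np.set_printoptions(precision=4,suppress=True)
st=r.read_state(); g,o=rel(st,[.5535,.1455,.110],np.radians(9.3)); print(st["clock"],g,o,st["contact_force"],st["ft_torque"],"op",st["opening"],st["qpos"])
E
python3 k.py
```

```text
8.4 [0.5532 0.1454 0.1644] [array([ 0.0907,  0.3575, 54.4384]), np.float64(-0.005959082256769221)] [ 0.621   0.0831 -0.1814] [ 0.01   -0.0097 -0.014 ] op 0.05958612857107111 [ 0.0619  0.5698  1.6468 -0.0006  0.9257 -0.0941]
```

>>> step_arm(plan=[{"slide": [0, 0.3, 20], "turn": -0.006, "fingers": 0.7}, {"slide": [0, 0, 20], "turn": 0, "fingers": 0.7}, {"slide": [0, 0, 12.5], "turn": 0, "fingers": 0.7}, {"slide": [0, 0, 0], "turn": 0, "fingers": 0.3}, {"slide": [0, 0, 0], "turn": 0, "fingers": 0.05}, {"slide": [0, 0, 0], "turn": 0, "fingers": 0.05}, {"slide": [0, 0, 0], "turn": 0, "fingers": 0.05}, {"slide": [0, 0, 0], "turn": 0, "fingers": 0.05}], force=40)

```text
clock: 9.07
position: [0.5535, 0.1453, 0.2683]
tcp_rot: [0.648, 0.762, -0.0, 0.0]
contact_force: [-2.2, -2.8, 2.9]
opening: 0.011
```

```bash
python3 k.py
```

```text
9.0667 [0.5536 0.1452 0.1136] [array([ 0.3443, -0.065 ,  3.5867]), np.float64(-0.0003442129049793241)] [-2.2431 -2.8455  2.9478] [-0.3628  0.2176 -0.1353] op 0.01095673401758246 [ 0.0617  0.6473  1.6793 -0.0011  0.8146 -0.0996]
```

>>> step_arm(plan=[{"slide": [0, 0, 0], "turn": 0.1, "fingers": 0.05}, {"slide": [0, 0, 0], "turn": 0.1, "fingers": 0.05}, {"slide": [0, 0, 0], "turn": 0.1, "fingers": 0.05}, {"slide": [0, 0, 0], "turn": 0.1, "fingers": 0.05}, {"slide": [0, 0, 0], "turn": 0.1, "fingers": 0.05}, {"slide": [0, 0, 0], "turn": 0.1, "fingers": 0.05}])

```text
clock: 9.57
position: [0.5529, 0.1454, 0.2683]
tcp_rot: [0.845, 0.535, -0.001, 0.0]
contact_force: [-4.0, -2.6, 4.2]
opening: 0.0116
```

```bash
python3 k.py
```

```text
9.5667 [0.5528 0.1453 0.1136] [array([0.5065, 0.547 , 3.5791]), np.float64(-0.6043174220291323)] [-3.9599 -2.5739  4.2235] [-0.317   0.3945  0.0957] op 0.01161944522272531 [ 0.062   0.6469  1.6802 -0.0013  0.8154  0.505 ]
```

>>> step_arm(plan=[{"slide": [0, 0, 0], "turn": 0.1, "fingers": 0.05}, {"slide": [0, 0, 0], "turn": 0.1, "fingers": 0.05}, {"slide": [0, 0, 0], "turn": 0.1, "fingers": 0.05}, {"slide": [0, 0, 0], "turn": 0.1, "fingers": 0.05}])

```text
clock: 9.9
position: [0.5526, 0.1457, 0.2683]
tcp_rot: [0.934, 0.356, -0.001, -0.0]
contact_force: [-4.7, -1.1, 4.8]
opening: 0.0119
```

```bash
python3 k.py
```

```text
9.9 [0.5523 0.1456 0.1136] [array([0.8158, 0.8329, 3.5698]), np.float64(-1.0044161096093678)] [-4.7169 -1.1119  4.7573] [-0.1041  0.4998  0.0605] op 0.011939182169134798 [ 0.0624  0.6468  1.6806 -0.0007  0.816   0.9049]
```

>>> step_arm(plan=[{"slide": [0, 0, 0], "turn": 0.1, "fingers": 0.05}, {"slide": [0, 0, 0], "turn": 0.1, "fingers": 0.05}, {"slide": [0, 0, 0], "turn": 0.1, "fingers": 0.05}, {"slide": [0, 0, 0], "turn": 0.1, "fingers": 0.05}])

```text
clock: 10.23
position: [0.5524, 0.146, 0.2683]
tcp_rot: [0.987, 0.163, -0.001, -0.0]
contact_force: [-4.1, 0.4, 5.2]
opening: 0.0113
```

```bash
python3 k.py
```

```text
10.2333 [0.5521 0.146  0.1136] [array([1.2048, 0.9787, 3.5733]), np.float64(-1.4047096762817335)] [-4.1164  0.3713  5.1867] [0.0564 0.5147 0.0666] op 0.011325771109364164 [0.0628 0.6467 1.6808 0.0004 0.8163 1.305 ]
```

>>> step_arm(plan=[{"slide": [0, 0, 0], "turn": 0, "fingers": 0.3}, {"slide": [0, 0, 0], "turn": 0, "fingers": 0.6}, {"slide": [0, 0, -15], "turn": 0, "fingers": 0.6}, {"slide": [0, 0, -40], "turn": 0, "fingers": 0.6}, {"slide": [0, 0, 0], "turn": -0.12, "fingers": 0.6}, {"slide": [0, 0, 0], "turn": -0.12, "fingers": 0.6}, {"slide": [0, 0, 0], "turn": -0.12, "fingers": 0.6}, {"slide": [0, 0, 0], "turn": -0.12, "fingers": 0.6}])

```text
clock: 10.9
position: [0.554, 0.1457, 0.323]
tcp_rot: [0.917, 0.399, 0.001, 0.0]
contact_force: [-0.7, 0.5, 1.0]
opening: 0.0512
```

>>> step_arm(plan=[{"slide": [0, 0, 0], "turn": -0.12, "fingers": 0.6}, {"slide": [0, 0, 0], "turn": -0.12, "fingers": 0.6}, {"slide": [0, 0, 0], "turn": -0.12, "fingers": 0.6}, {"slide": [0, 0, 0], "turn": -0.12, "fingers": 0.6}, {"slide": [0, 0, 0], "turn": -0.12, "fingers": 0.6}, {"slide": [0, 0, 0], "turn": -0.12, "fingers": 0.6}, {"slide": [0, 0, 0], "turn": -0.12, "fingers": 0.6}, {"slide": [0, 0, 0], "turn": -0.08, "fingers": 0.6}])

```text
clock: 11.57
position: [0.554, 0.1457, 0.3225]
tcp_rot: [0.645, 0.764, 0.001, 0.001]
contact_force: [1.0, 0.9, 0.6]
opening: 0.0511
```

```bash
cat > g.py <<'E'
from h import *
from cell import r
import sys
np.set_printoptions(precision=4,suppress=True)
if len(sys.argv)>1:
    w=r.grab_frame("wrist"); cv2.imwrite(sys.argv[1],w["color"])
st=r.read_state(); g,o=rel(st,[.5927,.0678,.045],np.radians(9.0)); print(st["clock"],g,o,st["contact_force"],"op",st["opening"],"j6",st["qpos"][5])
p,R=tool(st); print("force in tool",R.T@st["contact_force"])
E
python3 g.py pics/g1.png
```

```text
11.6167 [0.5543 0.1457 0.1678] [array([-83.2961,  24.3743, 122.9042]), np.float64(0.01375568854249587)] [0.4662 1.0373 0.2568] op 0.05133959404837009 j6 -0.10862769326223741
force in tool [ 0.9429  0.6362 -0.2558]
```

View pics/g1.png

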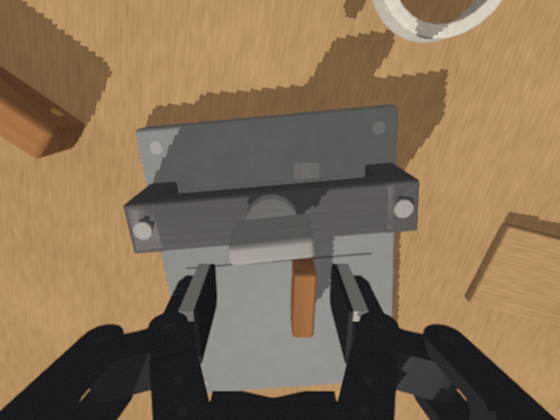

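>>> step_arm(plan=[{"slide": [-28, 8.2, 0], "turn": 0.01, "fingers": 0.7}, {"slide": [-28, 8.2, 0], "turn": 0, "fingers": 0.7}, {"slide": [-27, 8, 15], "turn": 0, "fingers": 0.7}, {"slide": [0, 0, 35], "turn": 0, "fingers": 0.7}, {"slide": [0, 0, 35], "turn": 0, "fingers": 0.7}, {"slide": [0, 0, 25], "turn": 0, "fingers": 0.7}, {"slide": [0, 0, 0], "turn": 0, "fingers": 0.7}, {"slide": [0, 0, 0], "turn": 0, "fingers": 0.7}])

```text
clock: 12.28
position: [0.5903, 0.0674, 0.2112]
tcp_rot: [0.651, 0.759, -0.001, -0.001]
contact_force: [0.3, -1.0, 0.5]
opening: 0.0599
```

```bash
python3 g.py
```

```text
12.2833 [0.59   0.0674 0.0565] [array([-0.0646,  2.7801, 11.5301]), np.float64(-0.005219612271747831)] [ 0.311  -0.9516  0.4834] op 0.05987119000145567 j6 -0.2260661186567088
force in tool [-0.9874  0.1624 -0.4843]
```

>>> step_arm(plan=[{"slide": [0, 2.5, 10.5], "turn": 0, "fingers": 0.6}, {"slide": [0, 0, 0], "turn": 0, "fingers": 0.3}, {"slide": [0, 0, 0], "turn": 0, "fingers": 0.1}, {"slide": [0, 0, 0], "turn": 0, "fingers": 0.1}, {"slide": [0, 0, -0.5], "turn": 0, "fingers": 0.1}, {"slide": [0, 0, 0], "turn": 0, "fingers": 0.1}], force=30)

```text
clock: 12.78
position: [0.5931, 0.068, 0.2031]
tcp_rot: [0.651, 0.759, 0.0, 0.001]
contact_force: [-0.2, 0.3, 1.0]
opening: 0.0176
```

```bash
python3 g.py
```

```text
12.7833 [0.5934 0.068  0.0484] [array([-0.0816, -0.6898,  3.4111]), np.float64(-0.004966771050655128)] [-0.18    0.3395  1.0339] op 0.017572647952869745 j6 -0.22497473068762672
force in tool [ 0.3625 -0.1249 -1.0343]
```

>>> step_arm(plan=[{"slide": [-1.5, 0, 0], "turn": 0, "fingers": 0.1}, {"slide": [-1.5, 0, 0], "turn": 0, "fingers": 0.1}])

```text
clock: 12.95
position: [0.5935, 0.0655, 0.2031]
tcp_rot: [0.651, 0.759, 0.001, 0.0]
contact_force: [-0.8, 3.7, 5.6]
opening: 0.0175
```

```bash
python3 g.py
```

```text
12.95 [0.5937 0.0656 0.0484] [array([ 2.2945, -0.6654,  3.4253]), np.float64(-0.005370078717191751)] [-0.767   3.7098  5.6423] op 0.017549092633305327 j6 -0.23023929168029375
force in tool [ 3.7875 -0.1898 -5.6396]
```

>>> step_arm(plan=[{"slide": [-1.5, 0, 0], "turn": 0, "fingers": 0.1}])

```text
clock: 13.03
position: [0.5938, 0.064, 0.2031]
tcp_rot: [0.652, 0.759, 0.001, 0.0]
contact_force: [-0.8, 3.3, 6.2]
opening: 0.0174
```

```bash
python3 g.py
```

```text
13.0333 [0.5939 0.0641 0.0484] [array([ 3.8097, -0.6666,  3.3743]), np.float64(-0.005494337128575388)] [-0.7995  3.2699  6.1946] op 0.017410451248455524 j6 -0.23273200003058972
force in tool [ 3.3585 -0.2887 -6.192 ]
```

>>> step_arm(plan=[{"slide": [2, 0, 0], "turn": 0, "fingers": 0.1}, {"slide": [2, 0, 0], "turn": 0, "fingers": 0.1}])

```text
clock: 13.2
position: [0.5937, 0.0665, 0.2031]
tcp_rot: [0.651, 0.759, 0.0, 0.002]
contact_force: [-0.2, -4.2, 4.9]
opening: 0.0173
```

```bash
python3 g.py
```

```text
13.2 [0.5941 0.0662 0.0484] [array([ 1.7809, -1.123 ,  3.3696]), np.float64(-0.004336259086395566)] [-0.1854 -4.2271  4.9445] op 0.017287030393708217 j6 -0.225851683525007
force in tool [-4.1606 -0.8159 -4.937 ]
```

>>> step_arm(plan=[{"slide": [0, 0, -0.3], "turn": 0, "fingers": 0.1}, {"slide": [0, 0, 0], "turn": 0, "fingers": 0.1}])

```text
clock: 13.37
position: [0.5936, 0.0669, 0.2031]
tcp_rot: [0.651, 0.759, 0.0, 0.001]
contact_force: [0.6, -2.6, 5.7]
opening: 0.0177
```

```bash
python3 g.py
```

```text
13.3667 [0.5939 0.0668 0.0484] [array([ 1.1691, -1.042 ,  3.3764]), np.float64(-0.004844127166070855)] [ 0.6457 -2.6127  5.6943] op 0.01768143123505909 j6 -0.2260254586078391
force in tool [-2.6866  0.253  -5.6909]
```

>>> step_arm(plan=[{"slide": [-1.5, 0, 0], "turn": 0, "fingers": 0.1}, {"slide": [-1.5, 0, 0], "turn": 0, "fingers": 0.1}])

```text
clock: 13.53
position: [0.5936, 0.0653, 0.2031]
tcp_rot: [0.652, 0.758, 0.001, -0.0]
contact_force: [-0.7, 4.8, 7.5]
opening: 0.0176
```

```bash
python3 g.py
```

```text
13.5333 [0.5938 0.0656 0.0484] [array([ 2.3139, -0.7174,  3.4   ]), np.float64(-0.0064379977895479)] [-0.6917  4.8142  7.5495] op 0.017647221160499608 j6 -0.23105241130584206
force in tool [ 4.8787  0.0479 -7.5396]
```

>>> step_arm(plan=[{"slide": [2, 0, 0], "turn": 0, "fingers": 0.1}, {"slide": [2, 0, 0], "turn": 0, "fingers": 0.1}])

```text
clock: 13.7
position: [0.5934, 0.0678, 0.2031]
tcp_rot: [0.651, 0.759, 0.0, 0.001]
contact_force: [0.0, -3.2, 5.5]
opening: 0.0175
```

```bash
python3 g.py
```

```text
13.7 [0.5936 0.0677 0.0484] [array([ 0.2878, -0.9122,  3.3816]), np.float64(-0.0045311864143768865)] [ 0.0205 -3.1728  5.4741] op 0.017464910944070246 j6 -0.22418225735451064
force in tool [-3.1471 -0.4535 -5.4701]
```

>>> step_arm(plan=[{"slide": [0, 0, -1], "turn": 0, "fingers": 0.1}, {"slide": [0, 0, 0], "turn": 0, "fingers": 0.1}])

```text
clock: 13.87
position: [0.5924, 0.0686, 0.2031]
tcp_rot: [0.651, 0.759, -0.0, -0.001]
contact_force: [-0.4, 0.4, 2.1]
opening: 0.0177
```

```bash
python3 g.py
```

```text
13.8667 [0.5922 0.0686 0.0484] [array([-0.9073,  0.4087,  3.3863]), np.float64(-0.005341211337724028)] [-0.3983  0.371   2.0528] op 0.017714834962113398 j6 -0.22430758766543268
force in tool [ 0.4284 -0.3406 -2.052 ]
```

Vertical load is down to 2 N. I'll ease a little more, then try sliding again.

>>> step_arm(plan=[{"slide": [0, 0, -0.3], "turn": 0, "fingers": 0.1}, {"slide": [0, 0, 0], "turn": 0, "fingers": 0.1}])

```text
clock: 14.03
position: [0.5924, 0.0685, 0.2032]
tcp_rot: [0.651, 0.759, -0.0, -0.001]
contact_force: [-0.7, 0.2, -2.3]
opening: 0.0172
```

```bash
python3 g.py
```

```text
14.0333 [0.5922 0.0686 0.0485] [array([-0.84  ,  0.4259,  3.515 ]), np.float64(-0.005159105465838865)] [-0.6507  0.2135 -2.2822] op 0.01722788283829237 j6 -0.22423876674055226
force in tool [ 0.3083 -0.6074  2.2833]
```

>>> step_arm(plan=[{"slide": [-2, 0, 0], "turn": 0, "fingers": 0.1}, {"slide": [-2, 0, 0], "turn": 0, "fingers": 0.1}])

```text
clock: 14.2
position: [0.5932, 0.0644, 0.2034]
tcp_rot: [0.651, 0.759, -0.0, -0.0]
contact_force: [0.3, 0.0, -0.8]
opening: 0.0175
```

```bash
python3 g.py
```

```text
14.2 [0.5931 0.0645 0.0487] [array([3.3513, 0.1354, 3.7201]), np.float64(-0.004847660300308032)] [ 0.3036  0.0279 -0.7631] op 0.017534401693813997 j6 -0.23117840803601414
force in tool [-0.0187  0.305   0.7628]
```

>>> step_arm(plan=[{"slide": [-2, 0, 0], "turn": 0, "fingers": 0.1}])

```text
clock: 14.28
position: [0.5937, 0.0623, 0.2036]
tcp_rot: [0.651, 0.759, -0.0, -0.0]
contact_force: [0.5, 0.8, -1.1]
opening: 0.0172
```

```bash
python3 g.py
```

```text
14.2833 [0.5936 0.0623 0.0489] [array([ 5.5503, -0.0481,  3.8549]), np.float64(-0.004980400626637405)] [ 0.5476  0.7901 -1.0862] op 0.017170600912191813 j6 -0.23456798662208753
force in tool [0.6979 0.6616 1.086 ]
```

>>> step_arm(plan=[{"slide": [2, 0, 0], "turn": 0, "fingers": 0.1}, {"slide": [2, 0, 0], "turn": 0, "fingers": 0.1}])

```text
clock: 14.45
position: [0.5932, 0.0662, 0.2038]
tcp_rot: [0.652, 0.759, 0.0, -0.0]
contact_force: [-0.3, -0.7, -1.6]
opening: 0.0175
```

```bash
python3 g.py
```

```text
14.45 [0.5932 0.0663 0.0491] [array([ 1.6009, -0.2293,  4.0727]), np.float64(-0.005834084819687835)] [-0.2534 -0.7411 -1.5606] op 0.01748651791029385 j6 -0.22720097789777685
force in tool [-0.6946 -0.3621  1.5606]
```

>>> step_arm(plan=[{"slide": [2, 0, 0], "turn": 0, "fingers": 0.1}])

```text
clock: 14.53
position: [0.5928, 0.0686, 0.2038]
tcp_rot: [0.651, 0.759, -0.0, -0.0]
contact_force: [0.4, 0.0, -0.2]
opening: 0.0174
```

```bash
python3 g.py
```

```text
14.5333 [0.5928 0.0686 0.0491] [array([-0.751 , -0.1715,  4.0927]), np.float64(-0.0053555110499294845)] [ 0.3608  0.0007 -0.1701] op 0.01741647884868557 j6 -0.2238242082316164
force in tool [-0.0539  0.3567  0.1701]
```

>>> step_arm(plan=[{"slide": [0, 0, 0.6], "turn": 0, "fingers": 0.2}, {"slide": [0, 0, 0], "turn": 0, "fingers": 0.6}, {"slide": [0, 0, -10], "turn": 0, "fingers": 0.7}, {"slide": [0, 0, -35], "turn": 0, "fingers": 0.7}, {"slide": [0, 0, -40], "turn": 0, "fingers": 0.7}, {"slide": [0, 0, -35], "turn": 0.12, "fingers": 0.7}, {"slide": [0, 0, 0], "turn": 0.12, "fingers": 0.7}, {"slide": [0, 0, 0], "turn": 0.12, "fingers": 0.7}])

```text
clock: 15.2
position: [0.5937, 0.0684, 0.3275]
tcp_rot: [0.779, 0.628, 0.003, 0.003]
contact_force: [-0.8, 0.0, -0.8]
opening: 0.0601
```

>>> step_arm(plan=[{"slide": [0, 0, 0], "turn": 0.12, "fingers": 0.7}, {"slide": [0, 0, 0], "turn": 0.12, "fingers": 0.7}, {"slide": [0, 0, 0], "turn": 0.12, "fingers": 0.7}, {"slide": [0, 0, 0], "turn": 0.12, "fingers": 0.7}, {"slide": [0, 0, 0], "turn": 0.12, "fingers": 0.7}, {"slide": [0, 0, 0], "turn": 0.12, "fingers": 0.7}, {"slide": [0, 0, 0], "turn": 0.12, "fingers": 0.7}, {"slide": [0, 0, 0], "turn": 0.08, "fingers": 0.7}])

```text
clock: 15.87
position: [0.5928, 0.0684, 0.3242]
tcp_rot: [0.976, 0.217, 0.0, 0.0]
contact_force: [0.4, -0.4, 0.1]
opening: 0.0599
```

```bash
sed -i 's/np.radians(9.3)/np.radians(9.3)-float(sys.argv[1] if len(sys.argv)>1 else 0)/' k.py; python3 k.py 1.405
```

```text
15.8667 [0.5929 0.0684 0.1695] [array([ -3.1062, -86.5322,  59.4592]), np.float64(0.10940441296087333)] [ 0.404  -0.3844  0.0953] [-0.0288  0.0099  0.0271] op 0.059916201248414416 [-0.0722  0.5901  1.5803  0.      0.9702  1.0611]
```

>>> step_arm(plan=[{"slide": [0, 0, 0], "turn": 0.109, "fingers": 0.7}, {"slide": [-4.2, -28.5, 0], "turn": 0, "fingers": 0.7}, {"slide": [-4.2, -28.5, 0], "turn": 0, "fingers": 0.7}, {"slide": [-4, -28.7, 0], "turn": 0, "fingers": 0.7}, {"slide": [0, 0, 0], "turn": 0, "fingers": 0.7}, {"slide": [0, 0, 0], "turn": 0, "fingers": 0.7}])

```text
clock: 16.37
position: [0.5522, 0.1466, 0.3241]
tcp_rot: [0.986, 0.168, 0.0, 0.0]
contact_force: [0.1, -0.6, 0.2]
opening: 0.0602
```

```bash
python3 k.py 1.405
```

```text
16.3667 [0.5523 0.1465 0.1694] [array([ 0.7213,  1.3512, 59.3754]), np.float64(0.008546628807792)] [ 0.109  -0.5523  0.1958] [-0.0237 -0.0266  0.0207] op 0.06021473609481655 [ 0.0639  0.5616  1.6454 -0.0002  0.934   1.2982]
```

>>> step_arm(plan=[{"slide": [0.7, 1, 28], "turn": 0, "fingers": 0.7}, {"slide": [0, 0, 28], "turn": 0, "fingers": 0.6}, {"slide": [0, 0, 0], "turn": 0, "fingers": 0.3}, {"slide": [0, 0, 0], "turn": 0, "fingers": 0.05}, {"slide": [0, 0, 0], "turn": 0, "fingers": 0.05}, {"slide": [0, 0, 0], "turn": 0, "fingers": 0.05}, {"slide": [0, 0, 0], "turn": 0, "fingers": 0.05}], force=40)

```text
clock: 16.95
position: [0.5538, 0.146, 0.2682]
tcp_rot: [0.986, 0.165, 0.0, -0.002]
contact_force: [-0.8, 7.1, -4.1]
opening: 0.0111
```

```bash
python3 k.py 1.405
```

```text
16.95 [0.5539 0.1466 0.1135] [array([-0.705 ,  0.9014,  3.5026]), np.float64(0.003615112713521329)] [-0.7667  7.0947 -4.1167] [ 1.0847  0.1541 -0.077 ] op 0.011146686346454127 [0.0618 0.6477 1.6785 0.0053 0.8148 1.2973]
```

>>> step_arm(plan=[{"slide": [0, -1.0, 0], "turn": 0.1, "fingers": 0.05}, {"slide": [0, 0, 0], "turn": 0.1, "fingers": 0.05}, {"slide": [0, 0, 0], "turn": 0.1, "fingers": 0.05}, {"slide": [0, 0, 0], "turn": 0.1, "fingers": 0.05}, {"slide": [0, 0, 0], "turn": 0.1, "fingers": 0.05}, {"slide": [0, 0, 0], "turn": 0.1, "fingers": 0.05}, {"slide": [0, 0, 0], "turn": 0.1, "fingers": 0.05}, {"slide": [0, 0, 0], "turn": 0.1, "fingers": 0.05}])

```text
clock: 17.62
position: [0.5537, 0.146, 0.2682]
tcp_rot: [0.972, -0.234, 0.0, -0.001]
contact_force: [-1.4, 4.0, -5.2]
opening: 0.0114
```

>>> step_arm(plan=[{"slide": [0, 0, 0], "turn": 0.1, "fingers": 0.05}, {"slide": [0, 0, 0], "turn": 0, "fingers": 0.05}])

```text
clock: 17.78
position: [0.5537, 0.1459, 0.2682]
tcp_rot: [0.96, -0.281, 0.0, -0.001]
contact_force: [-0.4, 3.3, -3.5]
opening: 0.0114
```

```bash
python3 k.py 2.305
```

```text
17.7833 [0.5538 0.1462 0.1135] [array([0.103 , 0.7186, 3.483 ]), np.float64(0.003096572672514064)] [-0.3565  3.343  -3.4989] [ 0.572   0.1047 -0.0434] op 0.011438356225749796 [0.0623 0.6477 1.6787 0.0018 0.8145 2.2007]
```

>>> step_arm(plan=[{"slide": [0, 0, 0], "turn": 0, "fingers": 0.3}, {"slide": [0, 0, 0], "turn": 0, "fingers": 0.6}, {"slide": [0, 0, -16], "turn": 0, "fingers": 0.6}, {"slide": [0, 0, -40], "turn": -0.06, "fingers": 0.6}, {"slide": [0, 0, 0], "turn": -0.124, "fingers": 0.6}, {"slide": [0, 0, 0], "turn": -0.124, "fingers": 0.6}, {"slide": [0, 0, 0], "turn": -0.124, "fingers": 0.6}, {"slide": [0, 0, 0], "turn": -0.124, "fingers": 0.6}])

```text
clock: 18.45
position: [0.5542, 0.1451, 0.3248]
tcp_rot: [1.0, -0.001, 0.002, 0.0]
contact_force: [0.1, -0.0, -0.8]
opening: 0.0513
```

>>> step_arm(plan=[{"slide": [0, 0, 0], "turn": -0.124, "fingers": 0.6}, {"slide": [0, 0, 0], "turn": -0.124, "fingers": 0.6}, {"slide": [0, 0, 0], "turn": -0.124, "fingers": 0.6}, {"slide": [0, 0, 0], "turn": -0.124, "fingers": 0.6}, {"slide": [0, 0, 0], "turn": -0.124, "fingers": 0.6}, {"slide": [0, 0, 0], "turn": -0.124, "fingers": 0.6}, {"slide": [0, 0, 0], "turn": -0.124, "fingers": 0.6}, {"slide": [0, 0, 0], "turn": -0.124, "fingers": 0.6}])

```text
clock: 19.12
position: [0.5542, 0.1451, 0.3244]
tcp_rot: [0.88, 0.475, 0.001, 0.001]
contact_force: [-0.8, 0.1, -0.6]
opening: 0.0515
```

>>> step_arm(plan=[{"slide": [0, 0, 0], "turn": -0.124, "fingers": 0.6}, {"slide": [0, 0, 0], "turn": -0.124, "fingers": 0.6}, {"slide": [0, 0, 0], "turn": -0.124, "fingers": 0.6}, {"slide": [0, 0, 0], "turn": -0.124, "fingers": 0.6}, {"slide": [0, 0, 0], "turn": -0.124, "fingers": 0.6}, {"slide": [0, 0, 0], "turn": -0.124, "fingers": 0.6}, {"slide": [0, 0, 0], "turn": 0, "fingers": 0.6}])

```text
clock: 19.7
position: [0.5542, 0.1451, 0.3243]
tcp_rot: [0.649, 0.761, 0.001, 0.001]
contact_force: [-0.2, -0.1, -0.6]
opening: 0.051
```

```bash
python3 g.py pics/g2.png
```

```text
19.75 [0.5545 0.1451 0.1695] [array([-82.1825,  25.6895, 124.5971]), np.float64(-0.0037228159953190954)] [-1.2575 -0.268  -0.6423] op 0.05173288813845795 j6 -0.09172034804220562
force in tool [-0.0724 -1.285   0.6396]
```

View pics/g2.png

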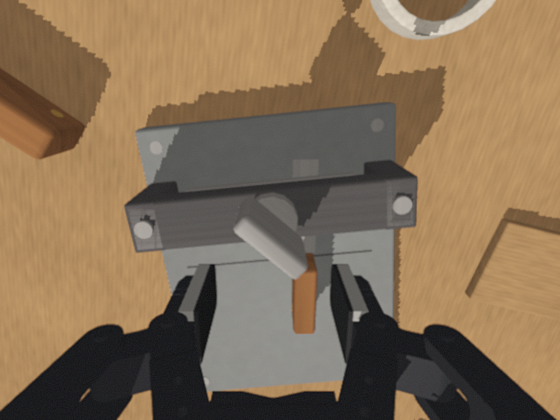

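>>> step_arm(plan=[{"slide": [-27, 8.6, 0], "turn": 0, "fingers": 0.7}, {"slide": [-27, 8.6, 0], "turn": 0, "fingers": 0.7}, {"slide": [-27, 8.5, 15], "turn": 0, "fingers": 0.7}, {"slide": [0, 0, 35], "turn": 0, "fingers": 0.7}, {"slide": [0, 0, 40], "turn": 0, "fingers": 0.7}, {"slide": [0, 0, 28], "turn": 0, "fingers": 0.7}, {"slide": [0, 0, 0], "turn": 0, "fingers": 0.7}, {"slide": [0, 0, 0], "turn": 0, "fingers": 0.7}])

```text
clock: 20.42
position: [0.5914, 0.0693, 0.2043]
tcp_rot: [0.651, 0.759, -0.001, -0.001]
contact_force: [-0.2, -1.0, 0.2]
opening: 0.0598
```

```bash
python3 g.py
```

```text
20.4167 [0.5909 0.0693 0.0496] [array([-1.7485,  1.5476,  4.6116]), np.float64(-0.003707323694012832)] [-0.1886 -1.0462  0.2401] op 0.059837012608424785 j6 -0.22406787762529998
force in tool [-1.005  -0.3469 -0.2396]
```

>>> step_arm(plan=[{"slide": [0, 1.5, 0.5], "turn": 0, "fingers": 0.6}, {"slide": [0, 0, 0], "turn": 0, "fingers": 0.3}, {"slide": [0, 0, 0], "turn": 0, "fingers": 0.1}, {"slide": [0, 0, 0], "turn": 0, "fingers": 0.1}, {"slide": [0, 0, 0], "turn": 0, "fingers": 0.1}, {"slide": [0, 0, 0], "turn": 0, "fingers": 0.1}, {"slide": [0, 0, 0], "turn": 0, "fingers": 0.1}], force=30)

```text
clock: 21.0
position: [0.5937, 0.0698, 0.2069]
tcp_rot: [0.65, 0.76, 0.001, 0.001]
contact_force: [-1.4, -0.4, 7.5]
opening: 0.0176
```

```bash
python3 g.py
```

```text
21.0 [0.5943 0.0698 0.0522] [array([-1.697 , -1.8997,  7.1707]), np.float64(-0.0019451882396415154)] [-1.4342 -0.3585  7.523 ] op 0.017573671017611463 j6 -0.22483417534061934
force in tool [-0.1385 -1.4466 -7.5279]
```

>>> step_arm(plan=[{"slide": [0, 0, -1.8], "turn": 0, "fingers": 0.1}, {"slide": [0, 0, 0], "turn": 0, "fingers": 0.1}])

```text
clock: 21.17
position: [0.5933, 0.0698, 0.2073]
tcp_rot: [0.65, 0.76, 0.001, 0.001]
contact_force: [-0.3, -0.3, -2.0]
opening: 0.0172
```

```bash
python3 g.py
```

```text
21.1667 [0.5936 0.0698 0.0526] [array([-1.8026, -1.1963,  7.5925]), np.float64(-0.0021064543874775854)] [-0.3221 -0.2672 -1.9995] op 0.017244885085646897 j6 -0.22467293242114125
force in tool [-0.2134 -0.363   1.999 ]
```

>>> step_arm(plan=[{"slide": [0, 0, 0.2], "turn": 0, "fingers": 0.1}, {"slide": [-2, 0, 0], "turn": 0, "fingers": 0.1}, {"slide": [-2, 0, 0], "turn": 0, "fingers": 0.1}])

```text
clock: 21.42
position: [0.5937, 0.0664, 0.2069]
tcp_rot: [0.65, 0.76, 0.001, -0.0]
contact_force: [-0.9, 4.5, 5.7]
opening: 0.017
```

```bash
python3 g.py
```

```text
21.4167 [0.5937 0.0666 0.0522] [array([ 1.3359, -0.8211,  7.1899]), np.float64(-0.002475557213491575)] [-0.8681  4.4716  5.6576] op 0.017008035500070812 j6 -0.23191464747942203
force in tool [ 4.5592 -0.1664 -5.6519]
```

>>> step_arm(plan=[{"slide": [-2, 0, 0], "turn": 0, "fingers": 0.1}])

```text
clock: 21.5
position: [0.594, 0.0644, 0.2069]
tcp_rot: [0.65, 0.76, 0.001, -0.0]
contact_force: [-1.3, 5.2, 5.9]
opening: 0.0172
```

```bash
python3 g.py
```

```text
21.5 [0.594  0.0646 0.0522] [array([ 3.3268, -0.7975,  7.1784]), np.float64(-0.0024890879683070466)] [-1.2609  5.1643  5.8585] op 0.017180934339524515 j6 -0.2352504423719016
force in tool [ 5.3046 -0.4483 -5.8517]
```

>>> step_arm(plan=[{"slide": [2, 0, 0], "turn": 0, "fingers": 0.1}, {"slide": [2, 0, 0], "turn": 0, "fingers": 0.1}])

```text
clock: 21.67
position: [0.5939, 0.0669, 0.2069]
tcp_rot: [0.65, 0.76, -0.0, 0.001]
contact_force: [1.0, -4.3, 5.1]
opening: 0.0176
```

```bash
python3 g.py
```

```text
21.6667 [0.5942 0.0666 0.0522] [array([ 1.3931, -1.303 ,  7.1907]), np.float64(-0.0014540473265263198)] [ 1.0421 -4.2903  5.1049] op 0.017562561468564303 j6 -0.2282200960587227
force in tool [-4.4098  0.3718 -5.0959]
```

>>> step_arm(plan=[{"slide": [0, 0, -0.7], "turn": 0, "fingers": 0.1}, {"slide": [0, 0, 0], "turn": 0, "fingers": 0.1}, {"slide": [0, 0, 0], "turn": 0, "fingers": 0.1}])

```text
clock: 21.92
position: [0.5934, 0.0677, 0.2069]
tcp_rot: [0.65, 0.76, 0.0, -0.0]
contact_force: [0.3, -1.8, 2.7]
opening: 0.0172
```

```bash
python3 g.py
```

```text
21.9167 [0.5934 0.0677 0.0522] [array([ 0.1612, -0.6651,  7.2125]), np.float64(-0.002249548662450751)] [ 0.3393 -1.7582  2.7419] op 0.01724444303137238 j6 -0.22823822135049773
force in tool [-1.7892  0.0638 -2.7421]
```

>>> step_arm(plan=[{"slide": [-2, 0, 0], "turn": 0, "fingers": 0.1}, {"slide": [-2, 0, 0], "turn": 0, "fingers": 0.1}])

```text
clock: 22.08
position: [0.5937, 0.0644, 0.2069]
tcp_rot: [0.65, 0.76, 0.0, -0.001]
contact_force: [-1.5, 2.8, 2.9]
opening: 0.0169
```

```bash
python3 g.py
```

```text
22.0833 [0.5936 0.0646 0.0522] [array([ 3.3256, -0.3433,  7.2196]), np.float64(-0.002156184171891562)] [-1.4822  2.8202  2.8958] op 0.016919299442894446 j6 -0.23534707892593498
force in tool [ 3.019  -1.0315 -2.891 ]
```

>>> step_arm(plan=[{"slide": [2, 0, 0], "turn": 0, "fingers": 0.1}, {"slide": [2, 0, 0], "turn": 0, "fingers": 0.1}])

```text
clock: 22.25
position: [0.5935, 0.0673, 0.2069]
tcp_rot: [0.65, 0.76, -0.0, 0.0]
contact_force: [0.7, -2.7, 2.2]
opening: 0.0171
```

```bash
python3 g.py
```

```text
22.25 [0.5935 0.0671 0.0522] [array([ 0.7936, -0.7354,  7.2274]), np.float64(-0.0018935611238244388)] [ 0.7118 -2.6796  2.1901] op 0.017133924961122867 j6 -0.22800132085245423
force in tool [-2.7596  0.2892 -2.1874]
```

>>> step_arm(plan=[{"slide": [0, 0, -0.4], "turn": 0, "fingers": 0.1}, {"slide": [-2, 0, 0], "turn": 0, "fingers": 0.1}, {"slide": [-2, 0, 0], "turn": 0, "fingers": 0.1}])

```text
clock: 22.5
position: [0.5936, 0.064, 0.2069]
tcp_rot: [0.65, 0.76, -0.0, -0.001]
contact_force: [-0.1, 0.1, 0.4]
opening: 0.0171
```

```bash
python3 g.py
```

```text
22.5 [0.5934 0.064  0.0522] [array([ 3.8153, -0.1049,  7.2492]), np.float64(-0.0018605059587981643)] [-0.0535  0.0555  0.4033] op 0.017142047512209137 j6 -0.2352761891406616
force in tool [ 0.0634 -0.0448 -0.4032]
```

>>> step_arm(plan=[{"slide": [2, 0, 0], "turn": 0, "fingers": 0.1}, {"slide": [2, 0, 0], "turn": 0, "fingers": 0.1}])

```text
clock: 22.67
position: [0.5933, 0.0675, 0.2071]
tcp_rot: [0.65, 0.76, -0.0, -0.0]
contact_force: [0.4, 0.2, -1.7]
opening: 0.0171
```

```bash
python3 g.py
```

```text
22.6667 [0.5933 0.0675 0.0524] [array([ 0.3901, -0.4998,  7.4423]), np.float64(-0.002429090554789237)] [ 0.4301  0.2297 -1.6899] op 0.017133544327346484 j6 -0.22799859622629012
force in tool [0.1609 0.4612 1.6897]
```

>>> step_arm(plan=[{"slide": [2, 0, 0], "turn": 0, "fingers": 0.1}])

```text
clock: 22.75
position: [0.593, 0.0697, 0.2072]
tcp_rot: [0.65, 0.76, -0.0, -0.0]
contact_force: [0.1, -0.8, -0.0]
opening: 0.0176
```

```bash
python3 g.py
```

```text
22.75 [0.5929 0.0697 0.0525] [array([-1.8614, -0.5103,  7.4937]), np.float64(-0.002207774851027189)] [ 0.0939 -0.8285 -0.0264] op 0.017560685211483153 j6 -0.22462031846069716
force in tool [-0.833  -0.035   0.0264]
```

>>> step_arm(plan=[{"slide": [0, 0, 0.3], "turn": 0, "fingers": 0.2}, {"slide": [0, 0, 0], "turn": 0, "fingers": 0.6}, {"slide": [0, 0, -10], "turn": 0, "fingers": 0.7}, {"slide": [0, 0, -35], "turn": 0, "fingers": 0.7}, {"slide": [0, 0, -40], "turn": 0, "fingers": 0.7}, {"slide": [0, 0, -33], "turn": -0.1, "fingers": 0.7}, {"slide": [0, 0, 0], "turn": -0.12, "fingers": 0.7}, {"slide": [0, 0, 0], "turn": -0.12, "fingers": 0.7}])

```text
clock: 23.42
position: [0.5939, 0.0698, 0.3293]
tcp_rot: [0.51, 0.86, 0.002, 0.003]
contact_force: [-0.7, 0.4, 0.0]
opening: 0.0597
```

>>> step_arm(plan=[{"slide": [0, 0, 0], "turn": -0.12, "fingers": 0.7}, {"slide": [0, 0, 0], "turn": -0.12, "fingers": 0.7}, {"slide": [0, 0, 0], "turn": -0.12, "fingers": 0.7}, {"slide": [0, 0, 0], "turn": -0.12, "fingers": 0.7}, {"slide": [0, 0, 0], "turn": 0, "fingers": 0.7}])

```text
clock: 23.83
position: [0.593, 0.0698, 0.3261]
tcp_rot: [0.293, 0.956, 0.0, 0.0]
contact_force: [0.0, -0.6, -0.1]
opening: 0.0597
```

```bash
sed -i 's/\[.5535,.1455,.110\]/[.5538,.1463,.110]/' k.py; python3 k.py 2.305
```

```text
23.8333 [0.5931 0.0698 0.1714] [array([75.4776, 41.3723, 61.3561]), np.float64(-0.021924481430374065)] [ 0.0183 -0.582  -0.0632] [ 0.0536 -0.0209 -0.0295] op 0.059739889156883205 [-0.0699  0.588   1.5779  0.0001  0.9747 -1.0469]
```

>>> step_arm(plan=[{"slide": [0, 0, 0], "turn": -0.022, "fingers": 0.7}, {"slide": [25, 14.4, 0], "turn": 0, "fingers": 0.7}, {"slide": [25, 14.4, 0], "turn": 0, "fingers": 0.7}, {"slide": [24.6, 14.2, 0], "turn": 0, "fingers": 0.7}, {"slide": [0, 0, 0], "turn": 0, "fingers": 0.7}, {"slide": [0, 0, 0], "turn": 0, "fingers": 0.7}])

```text
clock: 24.33
position: [0.553, 0.1476, 0.3255]
tcp_rot: [0.282, 0.959, -0.0, -0.0]
contact_force: [0.6, -0.8, -0.9]
opening: 0.0598
```

```bash
python3 k.py 2.305; python3 -c "
from cell import r
import cv2
cv2.imwrite('pics/k3.png',r.grab_frame('wrist')['color'])"
```

```text
24.3333 [0.553  0.1475 0.1708] [array([-1.3607, -0.5828, 60.7557]), np.float64(-0.0006128235754587763)] [ 0.6054 -0.7588 -0.9049] [-0.0074 -0.0469  0.0205] op 0.0598186068162919 [ 0.0656  0.5608  1.6416 -0.0002  0.9392 -0.9325]
```

View pics/k3.png

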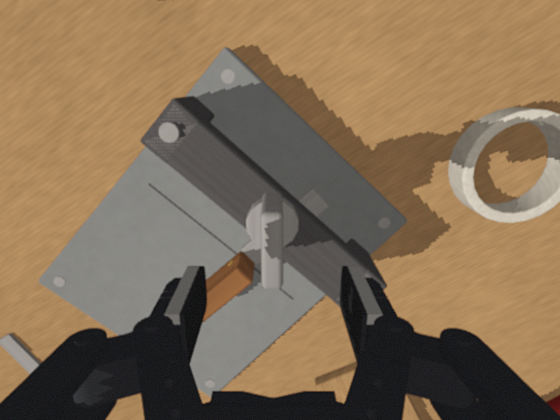

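>>> step_arm(plan=[{"slide": [-1, -0.6, 29], "turn": 0, "fingers": 0.7}, {"slide": [0, 0, 28.5], "turn": 0, "fingers": 0.6}, {"slide": [0, 0, 0], "turn": 0, "fingers": 0.3}, {"slide": [0, 0, 0], "turn": 0, "fingers": 0.05}, {"slide": [0, 0, 0], "turn": 0, "fingers": 0.05}, {"slide": [0, 0, 0], "turn": 0, "fingers": 0.05}, {"slide": [0, 0, 0], "turn": 0, "fingers": 0.05}], force=40)

```text
clock: 24.97
position: [0.5552, 0.145, 0.2688]
tcp_rot: [0.283, 0.959, 0.0, 0.002]
contact_force: [2.1, -1.8, -2.9]
opening: 0.0114
```

```bash
python3 k.py 2.305
```

```text
24.9667 [0.5558 0.1449 0.1141] [array([2.3856, 0.0694, 4.1423]), np.float64(-0.0024101065671935373)] [ 2.0707 -1.7935 -2.8602] [-0.1945 -0.2018 -0.1012] op 0.011448121700486601 [ 0.0608  0.6475  1.676  -0.0005  0.8145 -0.9353]
```

>>> step_arm(plan=[{"slide": [0, -0.2, 0], "turn": 0.1, "fingers": 0.05}, {"slide": [0, -0.2, 0], "turn": 0.1, "fingers": 0.05}, {"slide": [0, -0.2, 0], "turn": 0.1, "fingers": 0.05}, {"slide": [0, -0.2, 0], "turn": 0.1, "fingers": 0.05}, {"slide": [0, -0.2, 0], "turn": 0.1, "fingers": 0.05}, {"slide": [0, -0.2, 0], "turn": 0.1, "fingers": 0.05}, {"slide": [0, -0.2, 0], "turn": 0.1, "fingers": 0.05}, {"slide": [0, -0.2, 0], "turn": 0.1, "fingers": 0.05}])

```text
clock: 25.63
position: [0.5535, 0.1439, 0.2688]
tcp_rot: [0.636, 0.772, 0.0, 0.001]
contact_force: [-0.2, -2.6, -1.8]
opening: 0.0114
```

>>> step_arm(plan=[{"slide": [0, -0.2, 0], "turn": 0.1, "fingers": 0.05}, {"slide": [0, 0, 0], "turn": 0, "fingers": 0.05}])

```text
clock: 25.8
position: [0.5532, 0.1438, 0.2688]
tcp_rot: [0.673, 0.74, 0.0, 0.001]
contact_force: [1.0, -3.1, 1.7]
opening: 0.0116
```

```bash
python3 k.py 3.205
```

```text
25.8 [0.5535 0.1437 0.1141] [array([2.595 , 0.4941, 4.1413]), np.float64(-0.0033321293149768394)] [ 1.0201 -3.0757  1.7267] [-0.4436  0.0663 -0.0166] op 0.011557003783011248 [ 0.0592  0.6456  1.6811 -0.0015  0.8129 -0.0354]
```

>>> step_arm(plan=[{"slide": [0, 0, 0], "turn": 0, "fingers": 0.3}, {"slide": [0, 0, 0], "turn": 0, "fingers": 0.6}, {"slide": [0, 0, -16], "turn": 0, "fingers": 0.7}, {"slide": [0, 0, -40], "turn": -0.058, "fingers": 0.7}, {"slide": [-27, 8.3, 0], "turn": 0, "fingers": 0.7}, {"slide": [-27, 8.3, 0], "turn": 0, "fingers": 0.7}, {"slide": [-26, 8.3, 0], "turn": 0, "fingers": 0.7}, {"slide": [0, 0, 30], "turn": 0, "fingers": 0.7}])

```text
clock: 26.47
position: [0.5951, 0.0655, 0.2996]
tcp_rot: [0.651, 0.759, 0.005, 0.008]
contact_force: [1.9, -0.4, 0.1]
opening: 0.0599
```

>>> step_arm(plan=[{"slide": [0, 0, 40], "turn": 0, "fingers": 0.7}, {"slide": [0, 0, 30], "turn": 0, "fingers": 0.7}, {"slide": [0, 0, 0], "turn": 0, "fingers": 0.7}, {"slide": [0, 0, 0], "turn": 0, "fingers": 0.7}])

```text
clock: 26.8
position: [0.5892, 0.0693, 0.2225]
tcp_rot: [0.65, 0.76, -0.001, -0.002]
contact_force: [0.9, 0.7, 1.3]
opening: 0.0597
```

```bash
python3 g.py pics/g3.png
```

```text
26.85 [0.5903 0.0693 0.0696] [array([-1.8882,  2.1249, 24.574 ]), np.float64(-0.001132884344466234)] [-0.4784  1.0945 -0.4958] op 0.059664033872199866 j6 -0.2271473406370162
force in tool [ 1.1555 -0.3029  0.4957]
```

View pics/g3.png

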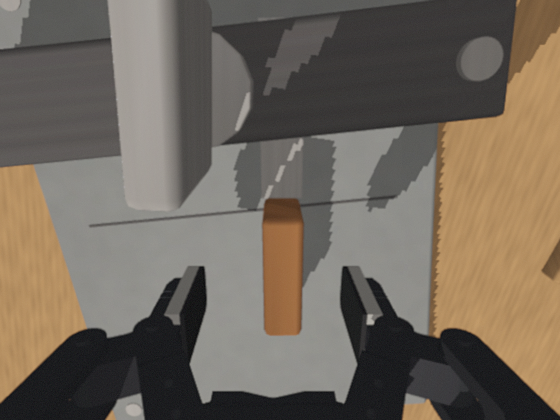

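>>> step_arm(plan=[{"slide": [0, 2.3, 18], "turn": 0, "fingers": 0.6}, {"slide": [0, 0, 0], "turn": 0, "fingers": 0.4}, {"slide": [0, 0, 0], "turn": 0, "fingers": 0.1}, {"slide": [0, 0, 0], "turn": 0, "fingers": 0.1}, {"slide": [0, 0, 0], "turn": 0, "fingers": 0.1}, {"slide": [0, 0, 0], "turn": 0, "fingers": 0.1}, {"slide": [0, 0, -1.5], "turn": 0, "fingers": 0.1}, {"slide": [0, 0, 0], "turn": 0, "fingers": 0.1}], force=30)

```text
clock: 27.52
position: [0.5923, 0.0695, 0.2077]
tcp_rot: [0.65, 0.76, 0.001, 0.001]
contact_force: [1.0, 1.1, 5.5]
opening: 0.0173
```

```bash
python3 g.py
```

```text
27.5167 [0.5926 0.0695 0.053 ] [array([-1.7075, -0.1648,  8.045 ]), np.float64(-0.002138605876435218)] [1.0092 1.1051 5.5197] op 0.017277945306169513 j6 -0.22538579669719355
force in tool [ 0.9342  1.1775 -5.518 ]
```

>>> step_arm(plan=[{"slide": [0, 0, -0.8], "turn": 0, "fingers": 0.1}, {"slide": [0, 0, 0], "turn": 0, "fingers": 0.1}])

```text
clock: 27.68
position: [0.5923, 0.0695, 0.2079]
tcp_rot: [0.65, 0.76, 0.0, 0.0]
contact_force: [1.6, 0.3, -4.6]
opening: 0.0174
```

```bash
python3 g.py
```

```text
27.6833 [0.5925 0.0695 0.0532] [array([-1.7494, -0.0413,  8.1719]), np.float64(-0.0024697801963509125)] [ 1.5822  0.3085 -4.6068] op 0.017438641710156084 j6 -0.22529373816767356
force in tool [0.0611 1.6063 4.6084]
```

>>> step_arm(plan=[{"slide": [-2, 0, 0], "turn": 0, "fingers": 0.1}, {"slide": [-2, 0, 0], "turn": 0, "fingers": 0.1}])

```text
clock: 27.85
position: [0.5923, 0.0672, 0.2078]
tcp_rot: [0.651, 0.759, 0.001, -0.002]
contact_force: [0.7, 10.1, -1.3]
opening: 0.0173
```

```bash
python3 g.py
```

```text
27.85 [0.5921 0.0678 0.0531] [array([-0.1391,  0.5461,  8.0685]), np.float64(-0.00484378537872221)] [ 0.6949 10.1402 -1.2988] op 0.01726004524916132 j6 -0.2319219605825658
force in tool [9.912  2.2252 1.3401]
```

>>> step_arm(plan=[{"slide": [-1.5, 0, 0], "turn": 0, "fingers": 0.1}])

```text
clock: 27.93
position: [0.5924, 0.0659, 0.2078]
tcp_rot: [0.651, 0.759, 0.001, -0.002]
contact_force: [-0.2, 11.1, -0.9]
opening: 0.0173
```

```bash
python3 g.py
```

```text
27.9333 [0.5922 0.0666 0.0531] [array([1.1028, 0.7351, 8.065 ]), np.float64(-0.004614151265531774)] [-0.1722 11.1126 -0.8993] op 0.017307081831251795 j6 -0.2344862024304965
force in tool [11.0057  1.5183  0.9474]
```

>>> step_arm(plan=[{"slide": [2, 0, 0], "turn": 0, "fingers": 0.1}, {"slide": [2, 0, 0], "turn": 0, "fingers": 0.1}])

```text
clock: 28.1
position: [0.5925, 0.0673, 0.2079]
tcp_rot: [0.65, 0.76, -0.001, 0.001]
contact_force: [0.4, -7.5, 0.1]
opening: 0.0174
```

```bash
python3 g.py
```

```text
28.1 [0.5926 0.067  0.0532] [array([0.8153, 0.2048, 8.2384]), np.float64(-0.00039735815405883557)] [ 0.4342 -7.4964  0.0863] op 0.017430044784982234 j6 -0.22779454326010684
force in tool [-7.4725 -0.7409 -0.0688]
```

>>> step_arm(plan=[{"slide": [0, 0, 0], "turn": 0, "fingers": 0.2}, {"slide": [0, 0, 0], "turn": 0, "fingers": 0.6}, {"slide": [0, 0, -10], "turn": 0, "fingers": 0.7}, {"slide": [0, 0, -35], "turn": 0, "fingers": 0.7}, {"slide": [0, 0, -40], "turn": 0, "fingers": 0.7}, {"slide": [0, 0, -33], "turn": 0.058, "fingers": 0.7}, {"slide": [0, 0, 0], "turn": 0, "fingers": 0.7}, {"slide": [0, 0, 0], "turn": 0, "fingers": 0.7}])

```text
clock: 28.77
position: [0.5928, 0.0681, 0.3293]
tcp_rot: [0.672, 0.741, 0.002, 0.002]
contact_force: [-0.2, -0.6, -0.5]
opening: 0.06
```

```bash
python3 k.py 3.205
```

```text
28.7667 [0.5937 0.0681 0.1746] [array([ 81.7491, -32.5568,  64.3202]), np.float64(-0.0016180720369707302)] [-0.2085 -0.6461 -0.4998] [ 0.0069 -0.0215  0.0159] op 0.059968755055986964 [-0.0728  0.5825  1.5781  0.0004  0.9749 -0.1703]
```

>>> step_arm(plan=[{"slide": [27, -10.7, 0], "turn": 0, "fingers": 0.7}, {"slide": [27, -10.7, 0], "turn": 0, "fingers": 0.7}, {"slide": [27.5, -10.6, 0], "turn": 0, "fingers": 0.7}, {"slide": [0, 0, 0], "turn": 0, "fingers": 0.7}, {"slide": [0, 0, 0], "turn": 0, "fingers": 0.7}, {"slide": [0, 0, 0], "turn": 0, "fingers": 0.7}])

```text
clock: 29.27
position: [0.5524, 0.1459, 0.3251]
tcp_rot: [0.672, 0.741, -0.001, -0.0]
contact_force: [0.2, -0.9, -0.2]
opening: 0.0598
```

```bash
python3 k.py 3.205
```

```text
29.2667 [0.5522 0.1459 0.1704] [array([ 0.2715,  1.7753, 60.4123]), np.float64(-0.001104475774941882)] [ 0.1531 -0.8563 -0.2099] [ 0.04   -0.0285 -0.0256] op 0.059802374005929 [ 0.0628  0.5604  1.644  -0.0004  0.9388 -0.0348]
```

>>> step_arm(plan=[{"slide": [0.2, 1.3, 28], "turn": 0, "fingers": 0.7}, {"slide": [0, 0, 28.5], "turn": 0, "fingers": 0.6}, {"slide": [0, 0, 0], "turn": 0, "fingers": 0.4}, {"slide": [0, 0, 0], "turn": 0, "fingers": 0.05}, {"slide": [0, 0, 0], "turn": 0, "fingers": 0.05}, {"slide": [0, 0, 0], "turn": 0, "fingers": 0.05}, {"slide": [0, 0, 0], "turn": 0, "fingers": 0.05}, {"slide": [0, 0, 0], "turn": 0, "fingers": 0.05}], force=40)

```text
clock: 29.93
position: [0.5536, 0.1458, 0.2701]
tcp_rot: [0.672, 0.741, -0.001, 0.0]
contact_force: [-2.1, -4.5, -0.3]
opening: 0.0113
```

>>> step_arm(plan=[{"slide": [0, 0, 0], "turn": -0.1, "fingers": 0.05}, {"slide": [0, 0, 0], "turn": -0.1, "fingers": 0.05}, {"slide": [0, 0, 0], "turn": -0.1, "fingers": 0.05}, {"slide": [0, 0, 0], "turn": -0.1, "fingers": 0.05}, {"slide": [0, 0, 0], "turn": -0.05, "fingers": 0.05}, {"slide": [0, 0, 0], "turn": 0, "fingers": 0.05}])

```text
clock: 30.43
position: [0.5539, 0.1459, 0.2702]
tcp_rot: [0.489, 0.872, -0.0, 0.001]
contact_force: [-2.9, -4.1, 1.0]
opening: 0.0114
```

```bash
python3 k.py 2.755
```

```text
30.4333 [0.554  0.1458 0.1155] [array([0.5346, 0.1382, 5.4657]), np.float64(-0.000619061896222739)] [-2.852  -4.0742  1.0138] [-0.5966  0.2577  0.0656] op 0.011422707406695794 [ 0.0628  0.6447  1.6771 -0.0013  0.8192 -0.4846]
```

>>> step_arm(plan=[{"slide": [0, 0, 0], "turn": 0, "fingers": 0.3}, {"slide": [0, 0, 0], "turn": 0, "fingers": 0.6}, {"slide": [0, 0, -16], "turn": 0, "fingers": 0.7}, {"slide": [0, 0, -40], "turn": 0.1, "fingers": 0.7}, {"slide": [0, 0, 0], "turn": 0.1, "fingers": 0.7}, {"slide": [0, 0, 0], "turn": 0.1, "fingers": 0.7}, {"slide": [0, 0, 0], "turn": 0.092, "fingers": 0.7}, {"slide": [0, 0, 0], "turn": 0, "fingers": 0.7}])

```text
clock: 31.1
position: [0.5544, 0.1468, 0.3265]
tcp_rot: [0.651, 0.759, 0.001, 0.001]
contact_force: [1.2, -0.5, -0.7]
opening: 0.0597
```

```bash
python3 g.py
```

```text
31.1 [0.5549 0.1469 0.1718] [array([-84.0306,  24.9039, 126.8115]), np.float64(-0.004393716230561839)] [ 1.213  -0.4854 -0.7272] op 0.05969589874047098 j6 -0.08932461889019809
force in tool [-0.6646  1.1226  0.7307]
```

>>> step_arm(plan=[{"slide": [-28, 8.4, 0], "turn": 0, "fingers": 0.7}, {"slide": [-28, 8.4, 0], "turn": 0, "fingers": 0.7}, {"slide": [-28, 8.4, 10], "turn": 0, "fingers": 0.7}, {"slide": [0, 0, 35], "turn": 0, "fingers": 0.7}, {"slide": [0, 0, 40], "turn": 0, "fingers": 0.7}, {"slide": [0, 0, 34], "turn": 0, "fingers": 0.7}, {"slide": [0, 0, 0], "turn": 0, "fingers": 0.7}, {"slide": [0, 0, 0], "turn": 0, "fingers": 0.7}])

```text
clock: 31.77
position: [0.5913, 0.0674, 0.2048]
tcp_rot: [0.65, 0.76, -0.001, -0.002]
contact_force: [0.5, -0.5, 0.7]
opening: 0.0598
```

```bash
python3 g.py
```

```text
31.7667 [0.5906 0.0675 0.0501] [array([-0.0148,  2.1453,  5.0795]), np.float64(-0.0010845035090703004)] [ 0.5123 -0.5112  0.6658] op 0.05978350740453509 j6 -0.23049962550368364
force in tool [-0.5838  0.424  -0.6682]
```

>>> step_arm(plan=[{"slide": [0, 1.8, -1], "turn": 0, "fingers": 0.6}, {"slide": [0, 0, 0], "turn": 0, "fingers": 0.4}, {"slide": [0, 0, 0], "turn": 0, "fingers": 0.1}, {"slide": [0, 0, 0], "turn": 0, "fingers": 0.1}, {"slide": [0, 0, 0], "turn": 0, "fingers": 0.1}, {"slide": [0, 0, 0], "turn": 0, "fingers": 0.1}, {"slide": [0, 0, -1.8], "turn": 0, "fingers": 0.1}, {"slide": [0, 0, 0], "turn": 0, "fingers": 0.1}], force=30)

```text
clock: 32.43
position: [0.5934, 0.0675, 0.2103]
tcp_rot: [0.65, 0.76, 0.0, 0.001]
contact_force: [-0.6, -1.6, -1.8]
opening: 0.0176
```

```bash
python3 g.py
```

```text
32.4333 [0.5936 0.0674 0.0556] [array([ 0.5013, -0.8811, 10.5985]), np.float64(-0.0013687167120064458)] [-0.622  -1.6032 -1.8286] op 0.017566107173870395 j6 -0.22877712677448223
force in tool [-1.4861 -0.8654  1.8287]
```

>>> step_arm(plan=[{"slide": [-2, 0, 0.1], "turn": 0, "fingers": 0.1}, {"slide": [-2, 0, 0], "turn": 0, "fingers": 0.1}])

```text
clock: 32.6
position: [0.5937, 0.0652, 0.2101]
tcp_rot: [0.651, 0.759, 0.001, -0.001]
contact_force: [-1.9, 9.3, 5.6]
opening: 0.0176
```

```bash
python3 g.py
```

```text
32.6 [0.5937 0.0658 0.0554] [array([ 2.1006, -0.7172, 10.379 ]), np.float64(-0.004095278189055085)] [-1.8644  9.3347  5.5597] op 0.017639547782809337 j6 -0.23546330193965323
force in tool [ 9.5308 -0.4175 -5.5238]
```

>>> step_arm(plan=[{"slide": [-1.5, 0, 0], "turn": 0, "fingers": 0.1}])

```text
clock: 32.68
position: [0.594, 0.0638, 0.2101]
tcp_rot: [0.651, 0.759, 0.001, -0.001]
contact_force: [-0.9, 9.6, 5.7]
opening: 0.0174
```

```bash
python3 g.py
```

```text
32.6833 [0.594  0.0644 0.0554] [array([ 3.4863, -0.77  , 10.365 ]), np.float64(-0.00409571899572958)] [-0.8655  9.6267  5.6594] op 0.017401299454721516 j6 -0.23784438323781437
force in tool [ 9.6678  0.6148 -5.622 ]
```

>>> step_arm(plan=[{"slide": [2, 0, 0], "turn": 0, "fingers": 0.1}, {"slide": [2, 0, 0], "turn": 0, "fingers": 0.1}])

```text
clock: 32.85
position: [0.5941, 0.0653, 0.2101]
tcp_rot: [0.65, 0.76, -0.0, 0.001]
contact_force: [-0.8, -8.4, 5.0]
opening: 0.0174
```

```bash
python3 g.py
```

```text
32.85 [0.5944 0.0649 0.0554] [array([ 3.1765, -1.2015, 10.355 ]), np.float64(-0.0004766943361582676)] [-0.7747 -8.4077  4.9554] op 0.017410821913199457 j6 -0.2308657371160807
force in tool [-8.1977 -2.0701 -4.9354]
```

>>> step_arm(plan=[{"slide": [1.5, 0, 0], "turn": 0, "fingers": 0.1}])

```text
clock: 32.93
position: [0.5942, 0.0661, 0.2101]
tcp_rot: [0.649, 0.76, -0.001, 0.002]
contact_force: [0.9, -8.2, 4.9]
opening: 0.0178
```

```bash
python3 g.py
```

```text
32.9333 [0.5946 0.0656 0.0554] [array([ 2.5389, -1.5102, 10.3472]), np.float64(4.94102143375752e-05)] [ 0.909  -8.2405  4.8767] op 0.017790956103839087 j6 -0.22867632297825186
force in tool [-8.3002 -0.3826 -4.8451]
```

>>> step_arm(plan=[{"slide": [0, 0, -0.9], "turn": 0, "fingers": 0.1}, {"slide": [0, 0, 0], "turn": 0, "fingers": 0.1}])

```text
clock: 33.1
position: [0.5942, 0.0662, 0.2103]
tcp_rot: [0.65, 0.76, -0.0, 0.002]
contact_force: [0.2, -4.6, -1.1]
opening: 0.0169
```

```bash
python3 g.py
```

```text
33.1 [0.5945 0.0658 0.0556] [array([ 2.2975, -1.4755, 10.6067]), np.float64(-0.0009547985781648283)] [ 0.2003 -4.5581 -1.1153] op 0.016886730959723165 j6 -0.22881966515151647
force in tool [-4.5306 -0.5128  1.1275]
```

>>> step_arm(plan=[{"slide": [1.5, 0, 0], "turn": 0, "fingers": 0.1}, {"slide": [1.5, 0, 0], "turn": 0, "fingers": 0.1}, {"slide": [1.5, 0, 0], "turn": 0, "fingers": 0.1}])

```text
clock: 33.35
position: [0.5937, 0.0705, 0.2102]
tcp_rot: [0.65, 0.76, -0.0, 0.002]
contact_force: [0.4, -6.0, -0.6]
opening: 0.0173
```

```bash
python3 g.py
```

```text
33.35 [0.594  0.0701 0.0555] [array([-2.0585, -1.7148, 10.4582]), np.float64(-0.0017364964954038609)] [ 0.3791 -5.9657 -0.605 ] op 0.01727622477033974 j6 -0.2210329533273439
force in tool [-5.9508 -0.5498  0.6202]
```

>>> step_arm(plan=[{"slide": [-1.5, 0, 0], "turn": 0, "fingers": 0.1}, {"slide": [-1.5, 0, 0], "turn": 0, "fingers": 0.1}, {"slide": [-1.5, 0, 0], "turn": 0, "fingers": 0.1}])

```text
clock: 33.6
position: [0.5935, 0.0685, 0.2101]
tcp_rot: [0.651, 0.759, 0.001, -0.001]
contact_force: [0.5, 7.2, 2.2]
opening: 0.0174
```

```bash
python3 g.py
```

```text
33.6 [0.5935 0.0689 0.0554] [array([-0.9667, -0.9384, 10.3602]), np.float64(-0.0038390947598603287)] [0.5178 7.1801 2.174 ] op 0.017377696660756652 j6 -0.22873738321745526
force in tool [ 7.0225  1.6089 -2.1548]
```

>>> step_arm(plan=[{"slide": [-1.5, 0, 0], "turn": 0, "fingers": 0.1}])

```text
clock: 33.68
position: [0.5936, 0.0672, 0.2101]
tcp_rot: [0.651, 0.759, 0.001, -0.001]
contact_force: [-0.1, 7.0, 2.3]
opening: 0.0174
```

```bash
python3 g.py
```

```text
33.6833 [0.5936 0.0677 0.0554] [array([ 0.2321, -0.8248, 10.4076]), np.float64(-0.003703117713025117)] [-0.0947  7.0064  2.3474] op 0.017410182405879115 j6 -0.23116036096384798
force in tool [ 6.9452  0.9777 -2.3276]
```

>>> step_arm(plan=[{"slide": [0, 0, 0], "turn": 0, "fingers": 0.2}, {"slide": [0, 0, 0], "turn": 0, "fingers": 0.6}, {"slide": [0, 0, -10], "turn": 0, "fingers": 0.7}, {"slide": [0, 0, -35], "turn": 0, "fingers": 0.7}, {"slide": [0, 0, -40], "turn": -0.09, "fingers": 0.7}, {"slide": [0, 0, -32], "turn": -0.1, "fingers": 0.7}, {"slide": [0, 0, 0], "turn": -0.1, "fingers": 0.7}, {"slide": [0, 0, 0], "turn": -0.1, "fingers": 0.7}])

```text
clock: 34.35
position: [0.5945, 0.0657, 0.3309]
tcp_rot: [0.489, 0.873, 0.001, 0.003]
contact_force: [-0.3, 0.7, -0.8]
opening: 0.0598
```

>>> step_arm(plan=[{"slide": [0, 0, 0], "turn": 0, "fingers": 0.7}, {"slide": [0, 0, 0], "turn": 0, "fingers": 0.7}])

```text
clock: 34.52
position: [0.5935, 0.0658, 0.3276]
tcp_rot: [0.492, 0.871, -0.0, 0.0]
contact_force: [0.4, -0.1, -0.2]
opening: 0.0599
```

```bash
python3 k.py 2.755
```

```text
34.5167 [0.5936 0.0658 0.1729] [array([89.5136,  7.4876, 62.8263]), np.float64(-0.006625175723465659)] [ 0.352  -0.1271 -0.2111] [-0.014   0.0578 -0.0297] op 0.05989838773069924 [-0.0765  0.5862  1.5764 -0.0002  0.9787 -0.6186]
```

>>> step_arm(plan=[{"slide": [29.8, 2.6, 0], "turn": -0.006, "fingers": 0.7}, {"slide": [29.8, 2.7, 0], "turn": 0, "fingers": 0.7}, {"slide": [29.8, 2.7, 0], "turn": 0, "fingers": 0.7}, {"slide": [0, 0, 0], "turn": 0, "fingers": 0.7}, {"slide": [0, 0, 0], "turn": 0, "fingers": 0.7}, {"slide": [0, 0, 0], "turn": 0, "fingers": 0.7}])

```text
clock: 35.02
position: [0.5542, 0.1463, 0.3268]
tcp_rot: [0.488, 0.873, -0.0, 0.0]
contact_force: [0.5, -0.6, 0.4]
opening: 0.0597
```

```bash
python3 k.py 2.755
```

```text
35.0167 [0.5542 0.1462 0.1721] [array([ 0.3009, -0.2918, 62.1252]), np.float64(0.0014296689246204863)] [ 0.5322 -0.6238  0.4442] [-0.0262 -0.0534 -0.0356] op 0.05969726135432628 [ 0.0633  0.5597  1.6385 -0.0006  0.9432 -0.4867]
```

>>> step_arm(plan=[{"slide": [0, -0.3, 29], "turn": 0, "fingers": 0.7}, {"slide": [0, 0, 29], "turn": 0, "fingers": 0.6}, {"slide": [0, 0, 0], "turn": 0, "fingers": 0.4}, {"slide": [0, 0, 0], "turn": 0, "fingers": 0.05}, {"slide": [0, 0, 0], "turn": 0, "fingers": 0.05}, {"slide": [0, 0, 0], "turn": 0, "fingers": 0.05}, {"slide": [0, 0, 0], "turn": 0, "fingers": 0.05}, {"slide": [0, 0, 0], "turn": 0, "fingers": 0.05}], force=40)

```text
clock: 35.68
position: [0.554, 0.1455, 0.27]
tcp_rot: [0.488, 0.873, -0.0, 0.001]
contact_force: [-0.4, -4.5, -0.4]
opening: 0.0114
```

```bash
python3 k.py 2.755
```

```text
35.6833 [0.5542 0.1453 0.1153] [array([1.0789, 0.1316, 5.3366]), np.float64(0.002215516321901312)] [-0.4256 -4.5141 -0.3534] [-0.7825  0.0437 -0.0869] op 0.011402485007191038 [ 0.0622  0.6448  1.6774 -0.002   0.8177 -0.4876]
```

>>> step_arm(plan=[{"slide": [0, 0, 0], "turn": -0.05, "fingers": 0.05}, {"slide": [0, 0, 0], "turn": -0.05, "fingers": 0.05}, {"slide": [0, 0, 0], "turn": 0, "fingers": 0.05}, {"slide": [0, 0, 0], "turn": 0, "fingers": 0.05}])

```text
clock: 36.02
position: [0.554, 0.1457, 0.2701]
tcp_rot: [0.443, 0.896, -0.0, 0.001]
contact_force: [-0.8, -4.1, -1.1]
opening: 0.0113
```

```bash
python3 k.py 2.655
```

```text
36.0167 [0.5544 0.1454 0.1154] [array([1.0428, 0.0773, 5.3496]), np.float64(0.003047031021598645)] [-0.8405 -4.1275 -1.1413] [-0.7547 -0.0188  0.0758] op 0.01127127303889011 [ 0.0624  0.6449  1.6772 -0.0021  0.8176 -0.5881]
```

Turned back 0.1 rad. Next: release, and one more drag check on the gauge.

>>> step_arm(plan=[{"slide": [0, 0, 0], "turn": 0, "fingers": 0.3}, {"slide": [0, 0, 0], "turn": 0, "fingers": 0.6}, {"slide": [0, 0, -16], "turn": 0, "fingers": 0.7}, {"slide": [0, 0, -40], "turn": 0.1, "fingers": 0.7}, {"slide": [0, 0, 0], "turn": 0.12, "fingers": 0.7}, {"slide": [0, 0, 0], "turn": 0.12, "fingers": 0.7}, {"slide": [0, 0, 0], "turn": 0.12, "fingers": 0.7}, {"slide": [0, 0, 0], "turn": 0.034, "fingers": 0.7}])

```text
clock: 36.68
position: [0.5538, 0.1469, 0.3261]
tcp_rot: [0.651, 0.759, 0.001, 0.001]
contact_force: [1.1, -0.2, -0.4]
opening: 0.0594
```

```bash
python3 g.py pics/g5.png
```

```text
36.7333 [0.5541 0.147  0.1712] [array([-84.28  ,  25.7368, 126.239 ]), np.float64(-0.0030760024523524)] [ 0.1317 -0.8358 -0.5573] op 0.05960505670169599 j6 -0.09060302335245941
force in tool [-0.8465  0.0007  0.5568]
```

View pics/g5.png

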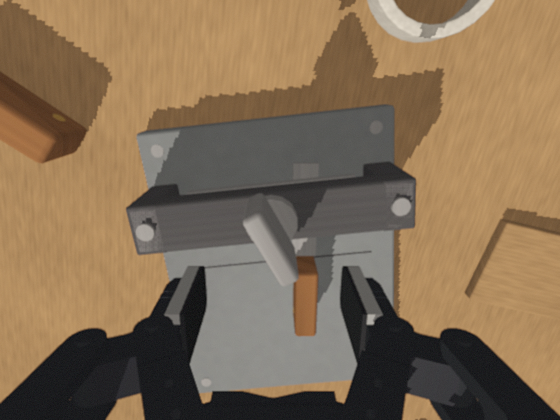

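>>> step_arm(plan=[{"slide": [-28, 8.8, 0], "turn": 0, "fingers": 0.7}, {"slide": [-28, 8.8, 0], "turn": 0, "fingers": 0.7}, {"slide": [-28, 8.7, 10], "turn": 0, "fingers": 0.7}, {"slide": [0, 0, 35], "turn": 0, "fingers": 0.7}, {"slide": [0, 0, 40], "turn": 0, "fingers": 0.7}, {"slide": [0, 0, 32], "turn": 0, "fingers": 0.7}, {"slide": [0, 0, 0], "turn": 0, "fingers": 0.7}, {"slide": [0, 0, 0], "turn": 0, "fingers": 0.7}])

```text
clock: 37.4
position: [0.5923, 0.0677, 0.2068]
tcp_rot: [0.649, 0.761, -0.001, -0.002]
contact_force: [0.5, 0.1, 0.5]
opening: 0.0601
```

```bash
python3 g.py
```

```text
37.4 [0.5917 0.0678 0.0521] [array([-0.1541,  0.9684,  7.1191]), np.float64(0.00046439465580672135)] [0.5344 0.1309 0.5153] op 0.06012731572437578 j6 -0.23147291530743042
force in tool [ 0.046   0.5466 -0.5171]
```

>>> step_arm(plan=[{"slide": [0, 1.0, 0], "turn": 0, "fingers": 0.6}, {"slide": [0, 0, 0], "turn": 0, "fingers": 0.4}, {"slide": [0, 0, 0], "turn": 0, "fingers": 0.1}, {"slide": [0, 0, 0], "turn": 0, "fingers": 0.1}, {"slide": [0, 0, 0], "turn": 0, "fingers": 0.1}, {"slide": [0, 0, 0], "turn": 0, "fingers": 0.1}, {"slide": [0, 0, -2], "turn": 0, "fingers": 0.1}, {"slide": [0, 0, 0], "turn": 0, "fingers": 0.1}], force=30)

```text
clock: 38.07
position: [0.5937, 0.0677, 0.2109]
tcp_rot: [0.649, 0.76, 0.0, 0.001]
contact_force: [-0.5, -0.2, -2.8]
opening: 0.0176
```

```bash
python3 g.py
```

```text
38.0667 [0.5939 0.0676 0.0562] [array([ 0.3749, -1.2066, 11.1696]), np.float64(0.0002698255199196087)] [-0.4623 -0.2383 -2.763 ] op 0.017645177371667962 j6 -0.23040087297265024
force in tool [-0.1614 -0.4974  2.7624]
```

>>> step_arm(plan=[{"slide": [1.5, 0, 0], "turn": 0, "fingers": 0.1}, {"slide": [1.5, 0, 0], "turn": 0, "fingers": 0.1}, {"slide": [1.5, 0, 0], "turn": 0, "fingers": 0.1}])

```text
clock: 38.32
position: [0.5936, 0.0713, 0.2105]
tcp_rot: [0.649, 0.76, 0.0, 0.001]
contact_force: [-0.6, -5.5, 1.8]
opening: 0.0172
```

```bash
python3 g.py
```

```text
38.3167 [0.5939 0.0711 0.0558] [array([-3.0971, -1.6889, 10.757 ]), np.float64(9.766813669309649e-05)] [-0.605  -5.5366  1.7612] op 0.017169092812646485 j6 -0.22270839859967168
force in tool [-5.3765 -1.4614 -1.7549]
```

>>> step_arm(plan=[{"slide": [-1.5, 0, 0], "turn": 0, "fingers": 0.1}, {"slide": [-1.5, 0, 0], "turn": 0, "fingers": 0.1}, {"slide": [-1.5, 0, 0], "turn": 0, "fingers": 0.1}])

```text
clock: 38.57
position: [0.5936, 0.0691, 0.2104]
tcp_rot: [0.65, 0.76, 0.001, -0.001]
contact_force: [0.1, 6.5, 4.0]
opening: 0.0171
```

```bash
python3 g.py
```

```text
38.5667 [0.5936 0.0697 0.0557] [array([-1.7274, -1.1893, 10.7147]), np.float64(-0.0020432233066309813)] [0.0996 6.4904 3.9961] op 0.017060541471766624 j6 -0.23047335942385339
force in tool [ 6.4108  1.1032 -3.9734]
```

>>> step_arm(plan=[{"slide": [-1, 0, -0.5], "turn": 0, "fingers": 0.1}, {"slide": [-1.5, 0, 0], "turn": 0, "fingers": 0.1}])

```text
clock: 38.73
position: [0.5937, 0.0663, 0.2104]
tcp_rot: [0.65, 0.76, 0.001, -0.001]
contact_force: [0.1, 5.1, 1.3]
opening: 0.0174
```

```bash
python3 g.py
```

```text
38.7333 [0.5936 0.0666 0.0557] [array([ 1.2784, -0.7055, 10.7401]), np.float64(-0.0008254894874695218)] [0.0595 5.1351 1.3263] op 0.017421683755752527 j6 -0.23468263101719908
force in tool [ 5.0663  0.8572 -1.3152]
```

>>> step_arm(plan=[{"slide": [1.5, 0, 0], "turn": 0, "fingers": 0.1}, {"slide": [1.5, 0, 0], "turn": 0, "fingers": 0.1}])

```text
clock: 38.9
position: [0.5939, 0.0674, 0.2105]
tcp_rot: [0.649, 0.761, -0.001, 0.001]
contact_force: [-0.2, -4.6, 0.6]
opening: 0.0177
```

```bash
python3 g.py
```

```text
38.9 [0.5939 0.067  0.0558] [array([ 0.9781, -1.0889, 10.803 ]), np.float64(0.0013941084461750464)] [-0.242  -4.6403  0.5527] op 0.017704860912568593 j6 -0.22958629604338168
force in tool [-4.5452 -0.9712 -0.5428]
```

>>> step_arm(plan=[{"slide": [0, 0, 0], "turn": 0, "fingers": 0.2}, {"slide": [0, 0, 0], "turn": 0, "fingers": 0.6}, {"slide": [0, 0, 0], "turn": 0, "fingers": 0.7}, {"slide": [0, 0, -10], "turn": 0, "fingers": 0.7}, {"slide": [0, 0, -35], "turn": 0, "fingers": 0.7}, {"slide": [0, 0, -40], "turn": 0, "fingers": 0.7}, {"slide": [0, 0, -40], "turn": 0, "fingers": 0.7}, {"slide": [0, 0, 0], "turn": 0, "fingers": 0.7}])

```text
clock: 39.57
position: [0.5961, 0.0683, 0.3442]
tcp_rot: [0.649, 0.76, 0.005, 0.006]
contact_force: [1.4, -0.3, 0.6]
opening: 0.0599
```

>>> step_arm(plan=[{"slide": [0, 0, 0], "turn": 0, "fingers": 0.7}, {"slide": [0, 0, 0], "turn": 0, "fingers": 0.7}])

```text
clock: 39.73
position: [0.5931, 0.0683, 0.3359]
tcp_rot: [0.649, 0.76, 0.0, -0.0]
contact_force: [-0.3, -0.5, -1.4]
opening: 0.0601
```

```bash
python3 g.py pics/x.png
python3 - <<'E'
from h import *
from cell import r
w=r.grab_frame("wrist"); st=r.read_state(); pickle.dump((w,st),open("w9.pkl","wb")); t=r.grab_frame("top"); s=r.grab_frame("scene")
cv2.imwrite("pics/w9.png",cv2.resize(w["color"],(800,600),interpolation=cv2.INTER_CUBIC))
cv2.imwrite("pics/top9.png",t["color"]); cv2.imwrite("pics/scene9.png",s["color"])
for n in ["hammer","tape_roll","glue_bottle","twine","pencil","card_block"]:
    for cam in ("top","scene"):
        d=r.spot_in(cam,n); print(n,cam,[(round(q["location"][0]*560),round(q["location"][1]*420)) for q in d[:1]])
E
```

```text
39.7833 [0.5925 0.0683 0.1801] [array([ -0.6308,   0.3787, 135.1449]), np.float64(-6.838032969902486e-05)] [0.761  0.4308 0.518 ] op 0.059984212689327625 j6 -0.22963221821255148
force in tool [ 0.3069  0.8179 -0.5196]
hammer top [(441, 227)]
hammer scene [(126, 278)]
tape_roll top [(141, 195)]
tape_roll scene [(352, 175)]
glue_bottle top [(371, 173)]
glue_bottle scene [(213, 267)]
twine top [(121, 275)]
twine scene [(398, 166)]
pencil top [(398, 303)]
pencil scene [(164, 206)]
card_block top [(240, 131)]
card_block scene [(393, 281)]
```

View pics/w9.png

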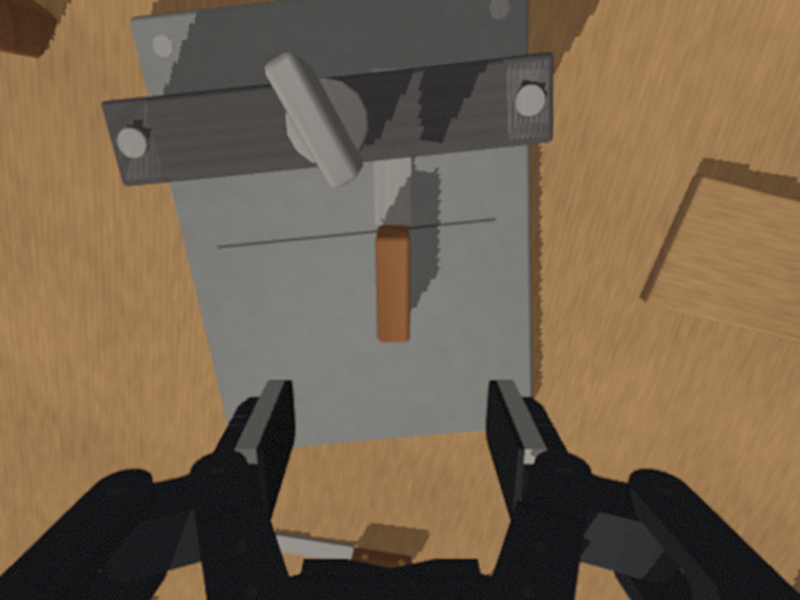

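View pics/scene9.png

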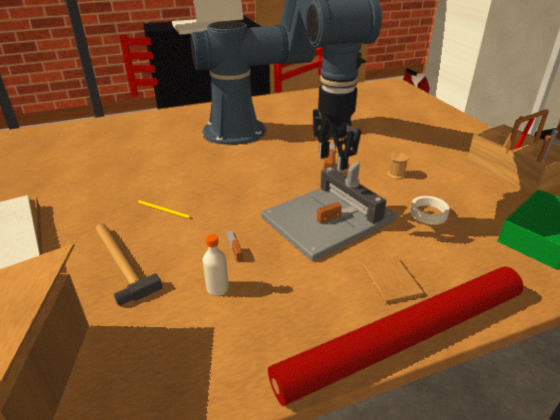

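Run:
```python
from h import *
w,st=pickle.load(open("w9.pkl","rb"))
A=1.83;M=np.array([[np.cos(A),np.sin(A)],[-np.sin(A),np.cos(A)]])
print("tip",[M@(onz(w,(u*.7,v*.7),z)[:2]-[.5537,.1446]) for u,v,z in ((393,70,.024),(393,341,.054))])
from cell import r
print(r.job_done())
```

```text
tip [array([ 0.02338892, -0.02951576]), array([-0.11335288, -0.01569626])]
the job is handed in; nothing more can be done
None
```

The 4 mm gauge is in the gap, lightly nipped, and I handed the job in at about 40 s of the 72 s allowed; no verdict comes back.

**What I did**
- I gripped the gauge on the bed, whose measured size matched the description. I slid its blade through until the end stood about 24 mm past the bridge's middle.
- I turned the screw clockwise in stages (1.4, 2.3, then 3.2 rad in total), sliding the gauge to and fro after each.
- The blade was free at 1.4 and 2.3 rad. At 3.2 rad it dragged at about 11 N, so I backed off to 2.75 rad (about 6 N) and then to 2.65 rad.

**Last checks**
- **Drag:** the last slides, at 2.65 rad, read 4.5 to 5.1 N. Taking off the part caused by the gripper's own downward push leaves about 4 to 4.5 N, inside the 3 to 5.5 N range.
- **Bar force:** I estimate 3.5 to 4 N, worked out from how the drag changed with screw angle rather than measured directly.
- **Peak force:** the hardest nip, at 3.2 rad, was about 9 to 10 N by the same estimate, under the 15 N limit.
- **Blade position:** the final picture puts the blade's end at +23 mm. The gripper was open and clear above.
- **Other things:** the bystanders look unmoved in the pictures.

**What disagreed**
- Closing the fingers pressed the gauge down by up to about 13 N. That inflated the first drag readings each time until I eased the tool upward.
- The last search of the scene camera reported the tape roll at the knob's position. The top camera and the picture itself show it in its place.

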